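# Stack two runner mock-ups on the welding fixtures

### The arm

A 6-joint arm with a two-finger parallel gripper is mounted at the origin on the work surface. World frame = base frame: x ahead of the robot, y to its left, z up, the work surface at z = 0. Lengths are in mm, angles in rad, forces in N, time in s.
With the tool pointing down it reaches from about 325 to 775 mm from the base axis. Payload 9.3 kg.
Tool frame: the origin (TCP) lies midway between the tips of the shut fingers; the grasp point (between the pads) lies 19 mm behind it; z points along the fingers, y is the direction in which the jaws open and shut (so a half turn about z gives the same grasp; the last joint's range is limited). The gripper opens to 85 mm and grips with 20 to 120 N. Pads are 22 mm wide; open, the fingers measure 114 mm over their backs; the gripper's body (76 mm by 85 mm) begins 54 mm behind the grasp point. The pads swing forward as they close: fully open they stand 13 mm farther back than shut.
Start: joints at [1.142, 0.259, 0.021, 1.334, 0, 1.418], TCP at [149.776, 529.211, 231.279] pointing down, gripper open.
Joint ranges: [-3.04, 3.04], [-0.91, 1.82], [-1.04, 1.36], [-1.92, 1.95], [-1.52, 1.45], [-3.14, 3.14]. Speed limits (rad/s): [2.22, 2.22, 2.79, 3.14, 3.14, 3.14].

### API

Orientations are given as a unit quaternion [x, y, z, w].
In Python, from bench import manip, imaging gives the robot as it stands.
- The arm moves only by the tool servo_tool, never from a script. Its argument "increments" is a list of rows, each a list of 3 entries, a list of its own where there are three numbers: the finger opening in mm, from 0 to 85.4, then the shift along the tool's x, y, z in units of 40 mm (1.0 is 40 mm), then the turn about the tool's z in units of 5 degrees (1.0 is 5 degrees). In form: [[jaw, [tx, ty, tz], turn], ...]. A call has 1 to 20 rows; each row is the pose to reach, as a shift and turn from the pose measured when the call began, along the tool's axes at that moment; what a row does not reach only later rows make up. A row lasts 1/10 s, in which the tool goes at most 50 mm and 8.59 degrees, less where a joint would pass 70% of its speed; a pose out of reach is approached as far as the arm can. A call with a gripper value outside its range is refused whole. The fingers move at their own pace and stop on an object; "newtons" is the grip in N (left out, the last holds). Time passes only in rows, so rows that repeat a pose let the fingers close. It gives the time, the measured TCP pose, the force and the opening at its end, in the units of the state.
- manip.sense(): the state, without advancing time (a new reading comes with each control period).
- imaging.get_image(name): name is "side" or "top" or "wrist"; returns the picture (384x512x3 uint8, red, green, blue); there is no depth.
- imaging.calibration(name): a dict with "camera_matrix" (3x3 intrinsics, pixels), "cam_to_world" (4x4, takes a point from camera to world coordinates). Camera axes: x right, y up, looking along -z (the intrinsics and any distortion apply to the point x, -y, -z); pixel columns grow to the right and rows downward; lengths in mm; the calibration is good to about 2 mm. A picture is of the moment at which its call begins: read the wrist's pose just before it. calibration takes no time and is no camera call; for the wrist camera it gives the pose at the moment of the call.
- manip.close_job(): hands the job in, once; it reports no verdict.
The state is a dict: "time": time; "joint_pos": joint angles; "joint_velocities": joint speeds; "joint_torque": joint torques, N m; "position": TCP position; "ee_rot": TCP orientation; "wrist_force": force on the tool from outside, world axes, zero at the start; "torque": the same for the moment, N m; "grip_width": opening from 0.0 (shut) to 1.0 (fully open).
Only numpy, scipy, OpenCV 4.12 (cv2) and the standard library are available. Lean on these libraries where they do the work, as an engineer would, in place of code of your own. Each camera call takes 0.05 s, during which the arm holds its last target.

### The job

Stack the loose aluminium parts on the two fixture plates ready for welding, the lowest parts over the locating stubs and each part flat and centred on the one below, the same way up as it stands now. On the square plate put the square flange, then the long sleeve, then the bellmouth with its wide mouth up; on the round plate put the collar, then the short sleeve. Leave the oil bottle and the tin of bolts standing where they are.

Things in the scene. Friction and masses are not known exactly. Their poses are not given: they have to be found in the camera images.
- fixture_square: Square grey fixture plate, 90 x 90 mm, 15 mm thick, fixed to the bench. In its middle an upright steel locating stub of 22 mm diameter, reaching 35 mm above the plate (50 mm above the bench), its upper 15 mm tapering to 8 mm. x and y axes along the plate's sides. Origin: centre of its underside, z up.
- fixture_round: Round grey fixture plate, 92 mm diameter, 15 mm thick, fixed to the bench, with the same locating stub in its middle (22 mm diameter, reaching 35 mm above the plate, upper 15 mm tapered). Origin: centre of its underside, z up.
- flange: Loose square aluminium flange, 58 x 58 mm, 12 mm thick, lying flat, with a 34 mm round hole through its middle and four dark bolt holes at the corners; about 85 g. x and y axes along its sides. Origin: centre of its underside, z up.
- long_sleeve: Loose aluminium tube, the tallest one standing free on the bench: outside 48 mm, bore 36 mm, 60 mm high, standing upright, about 130 g. (The similar tubes in the steel tray at the bench's side are other stock.) Origin: centre of its underside, z up.
- bellmouth: Loose aluminium trumpet-shaped intake mouth, open through, 45 mm high, standing on its narrow foot (outside 46 mm) with the wide mouth up. It flares to an upright rim band of 62 mm outside diameter, which takes up its top 14 mm (31 to 45 mm above its foot); wall about 5 mm; about 90 g. Grip it across the rim band. Origin: centre of its underside, z up.
- collar: Loose squat aluminium ring lying flat: outside 58 mm, hole 34 mm, 20 mm high, about 95 g. Origin: centre of its underside, z up.
- short_sleeve: Loose short aluminium tube standing upright: outside 42 mm, bore 32 mm, 34 mm high, about 55 g. Origin: centre of its underside, z up.
- oil_bottle: Bystander: small white bottle with a black cap and paper label, 40 mm diameter, 90 mm tall, standing loose. Origin: centre of its underside, z up.
- bolt_tin: Bystander: round open steel tin of bolts, 62 mm diameter, 34 mm tall, standing loose. Origin: centre of its underside, z up.
Not all that is in view belongs to the job. Leave any turquoise look-alike of the short_sleeve alone. Leave any red look-alike of the long_sleeve alone.

How it is judged:
By the outcome, as a careful person would: the job done as asked, in the order asked, and still so for the second after the job is handed in, with the robot touching nothing.
It also fails if it takes over 141 s, if anything falls off the work surface, if the arm or the gripper's body presses on something with over 40 N, if the wrist force passes 120 N, or if a joint passes its speed limit or range.

## Working session

There is one attempt and no reset: what is moved stays moved. The work goes in short steps, Python scripts to look and compute and a tool call to move; the robot and the scene stay as the last step left them, time stands still between calls to the robot, and variables do not carry over. Pictures are saved under pics/ and viewed, and the job is handed in when it is done.

Besides the shell and the picture viewer there is one more tool, called after ">>>" in YAML: its name, and indented under it one key for each argument. servo_tool: Moves the arm, as the interface text tells. Its arguments: {"type":"object","properties":{"increments":{"type":"array","items":{"type":"array"}},"newtons":{"type":"number"}},"required":["increments"]}

```bash
mkdir -p pics; ls
cat > h.py <<'E'
import numpy as np, cv2
from bench import manip, imaging
def save(n,f):
    im=imaging.get_image(n); cv2.imwrite('pics/'+f,im[:,:,::-1]); return im
E
python3 - <<'E'
from h import *
print(manip.sense())
for n in ['top','side','wrist']:
    c=imaging.calibration(n); print(n,{k:np.round(v,3).tolist() if hasattr(v,'__len__') else v for k,v in c.items()})
    save(n,n+'0.png')
E
```

```text
pics
{'time': 0.0, 'joint_pos': array([1.14239408e+00, 2.59167125e-01, 2.07568918e-02, 1.33369992e+00,
       8.12167278e-06, 1.41821007e+00]), 'joint_velocities': array([-0.00045634,  0.00144559,  0.00070223, -0.00188657, -0.00062508,
       -0.00056255]), 'joint_torque': array([-3.56808287e-04, -5.55644774e+01,  3.44522488e+01,  1.39502913e-02,
       -2.72553352e-04, -9.71038247e-06]), 'position': array([149.65792776, 528.95119703, 230.6778722 ]), 'ee_rot': array([ 1.37471246e-01,  9.90505540e-01, -6.28227007e-04, -1.92047589e-04]), 'wrist_force': array([1.11539668, 0.18911132, 0.28737071]), 'torque': array([ 0.00384439,  0.02983842, -0.04337326]), 'grip_width': 0.9998579159484475}
top {'camera_matrix': [[352.174, 0.0, 257.935], [0.0, 352.174, 194.68], [0.0, 0.0, 1.0]], 'cam_to_world': [[0.027, 0.985, -0.171, 342.888], [-1.0, 0.028, 0.003, -7.172], [0.007, 0.171, 0.985, 942.192], [0.0, 0.0, 0.0, 1.0]]}
side {'camera_matrix': [[438.828, 0.0, 257.71], [0.0, 438.828, 197.35], [0.0, 0.0, 1.0]], 'cam_to_world': [[1.0, 0.001, -0.021, 477.716], [-0.015, 0.683, -0.73, -824.842], [0.014, 0.73, 0.683, 813.387], [0.0, 0.0, 0.0, 1.0]]}
wrist {'camera_matrix': [[326.173, 0.0, 254.919], [0.0, 326.173, 188.794], [0.0, 0.0, 1.0]], 'cam_to_world': [[0.273, -0.923, -0.272, 79.829], [0.962, 0.261, 0.079, 549.655], [-0.002, -0.284, 0.959, 372.691], [0.0, 0.0, 0.0, 1.0]]}
```

View pics/top0.png

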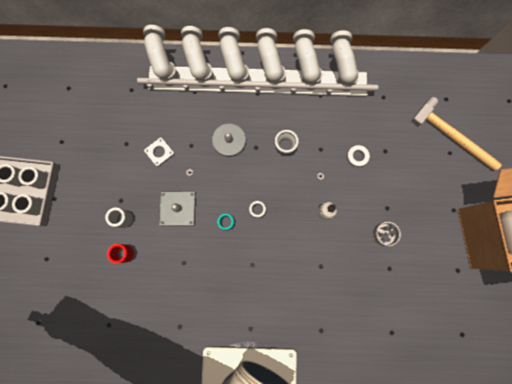

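View pics/side0.png

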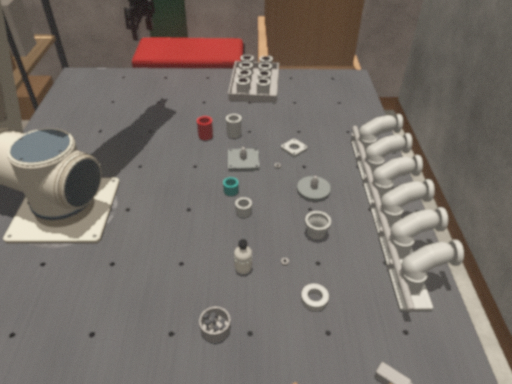

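View pics/wrist0.png

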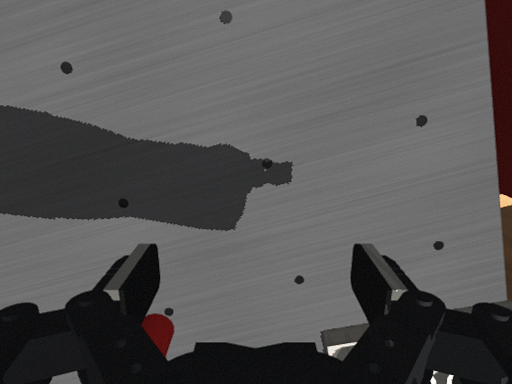

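Run:
```python
import cv2
t=cv2.imread('pics/top0.png')[100:280,90:420]; cv2.imwrite('pics/topz.png',cv2.resize(t,None,fx=2.4,fy=2.4,interpolation=2))
t=cv2.imread('pics/side0.png')[100:350,180:350]; cv2.imwrite('pics/sidez.png',cv2.resize(t,None,fx=2.4,fy=2.4,interpolation=2))
```

```text
(no output)
```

View pics/topz.png

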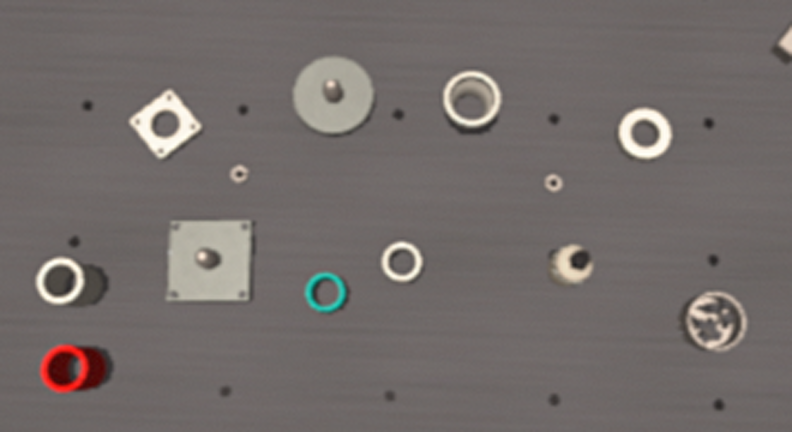

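View pics/sidez.png

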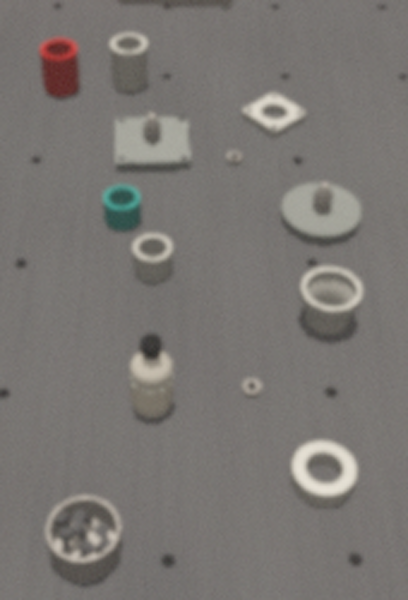

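```bash
cat >> h.py <<'E'
def ray(n,u,v,z,c=None):
    c=c or imaging.calibration(n); K=c['camera_matrix'];T=c['cam_to_world']
    d=T[:3,:3]@np.array([(u-K[0,2])/K[0,0],-(v-K[1,2])/K[1,1],-1]); o=T[:3,3]
    return (o+d*(z-o[2])/d[2])[:2]
def proj(n,p,c=None):
    c=c or imaging.calibration(n); K=c['camera_matrix'];T=c['cam_to_world']
    q=T[:3,:3].T@(np.array(p,float)-T[:3,3]); return np.array([K[0,2]-K[0,0]*q[0]/q[2],K[1,2]+K[1,1]*q[1]/q[2]])
E
python3 - <<'E'
from h import *
for n in ['top','side']:
    im=cv2.imread(f'pics/{n}0.png'); hsv=cv2.cvtColor(im,cv2.COLOR_BGR2HSV)
    for th in ([150,] if n=='top' else [150,]):
        m=((hsv[:,:,2]>th)).astype(np.uint8)
        cs,_=cv2.findContours(m,cv2.RETR_EXTERNAL,cv2.CHAIN_APPROX_NONE)
        for c in cs:
            x,y,w,h=cv2.boundingRect(c)
            if w*h<60 or w>80: continue
            if len(c)<6: continue
            M=cv2.moments(c); e=cv2.fitEllipse(c)
            print(n,th,(x,y,w,h),np.round(e[0],1),np.round(e[1],1),np.round(M['m10']/max(M['m00'],1),1),np.round(M['m01']/max(M['m00'],1),1),[np.round(ray(n,*e[0],z),0).tolist() for z in (12,15,20,34,45,60)])
E
```

```text
top 150 (232, 369, 30, 15) [245.3 378.2] [13.9 27.6] 244.3 378.6 [[45.0, 9.0], [46.0, 9.0], [48.0, 9.0], [52.0, 9.0], [56.0, 9.0], [61.0, 8.0]]
top 150 (106, 243, 21, 21) [116.2 253.2] [18.8 20.3] 116.2 253.2 [[339.0, 354.0], [339.0, 353.0], [339.0, 351.0], [340.0, 346.0], [340.0, 342.0], [340.0, 336.0]]
top 150 (377, 222, 24, 24) [388.4 233.4] [22.8 24.2] 388.4 233.4 [[410.0, -356.0], [410.0, -355.0], [409.0, -353.0], [408.0, -348.0], [408.0, -344.0], [407.0, -338.0]]
top 150 (217, 214, 17, 16) [224.9 221.2] [15.  15.7] 224.9 221.2 [[430.0, 76.0], [430.0, 76.0], [430.0, 75.0], [428.0, 74.0], [427.0, 73.0], [426.0, 72.0]]
top 150 (105, 207, 20, 20) [114.5 216.6] [18.5 19.8] 114.5 216.6 [[435.0, 368.0], [434.0, 367.0], [434.0, 365.0], [433.0, 359.0], [431.0, 355.0], [430.0, 349.0]]
top 150 (321, 202, 16, 16) [328.3 209.7] [14.4 14.6] 327.0 210.5 [[469.0, -198.0], [468.0, -198.0], [468.0, -196.0], [466.0, -194.0], [464.0, -191.0], [462.0, -188.0]]
top 150 (249, 201, 17, 16) [256.9 208.5] [15.7 16.3] 256.9 208.5 [[467.0, -8.0], [466.0, -8.0], [465.0, -8.0], [464.0, -8.0], [462.0, -8.0],
[... 7109 characters left out ...]
0], [539.0, 750.0], [539.0, 728.0], [537.0, 698.0]]
side 150 (239, 63, 14, 6) [245.4  64.5] [ 6.  11.9] 245.8 65.4 [[465.0, 800.0], [465.0, 794.0], [465.0, 784.0], [466.0, 756.0], [466.0, 733.0], [466.0, 703.0]]
side 150 (353, 56, 8, 14) [356.3  63.6] [ 5.5 14.5] 356.3 63.5 [[908.0, 814.0], [906.0, 808.0], [904.0, 797.0], [896.0, 769.0], [890.0, 746.0], [882.0, 716.0]]
side 150 (35, 35, 17, 4) [42.4 36.9] [ 2.9 17.5] 42.7 36.9 [[-413.0, 1048.0], [-410.0, 1041.0], [-404.0, 1029.0], [-388.0, 997.0], [-376.0, 971.0], [-360.0, 936.0]]
side 150 (258, 16, 10, 45) [261.9  40.8] [ 8.9 51.6] 261.7 38.6 [[535.0, 1023.0], [535.0, 1016.0], [535.0, 1005.0], [534.0, 973.0], [533.0, 947.0], [532.0, 913.0]]
```

```bash
cat >> h.py <<'E'
from scipy.spatial.transform import Rotation as Rn
def go(x,y,z,psi,s=None):
    s=s or manip.sense(); R=Rn.from_quat(s['ee_rot']).as_matrix()
    d=R.T@(np.array([x,y,z])-s['position'])/40
    cur=np.degrees(np.arctan2(R[1,0],R[0,0])); t=-((psi-cur+180)%360-180)/5
    print('shift',np.round(d,3).tolist(),'turn',round(t,3),'| psi',round(cur,2),'pos',np.round(s['position'],1),'rows>=',int(np.ceil(max(np.linalg.norm(d)*40/50,abs(t*5)/8.59))))
E
python3 - <<'E'
from h import *
go(617,265,140,220)
im=cv2.imread('pics/top0.png')[:,:,:]; v=im.max(2)
for (x,y,w,h,z,n) in [(144,137,30,29,12,'flange'),(158,190,40,38,15,'plate')]:
    m=np.zeros_like(v); m[y-2:y+h+2,x-2:x+w+2]=(v[y-2:y+h+2,x-2:x+w+2]>140)
    cs,_=cv2.findContours(m,0,1); c=max(cs,key=cv2.contourArea)
    P=np.array([ray('top',*p[0],z) for p in c],np.float32); print(n,cv2.minAreaRect(P))
E
```

```text
shift [-13.039, -3.167, 2.271] turn -11.161 | psi 164.2 pos [149.7 529.  230.8] rows>= 11
flange ((617.24267578125, 266.029052734375), (62.2510986328125, 63.08064270019531), 41.1099967956543)
plate ((461.97076416015625, 205.0558624267578), (85.53842163085938, 89.05661010742188), 1.575945496559143)
```

>>> servo_tool:
  increments:
    - [85, [-13.04, -3.17, 2.27], -11.2]
    - [85, [-13.04, -3.17, 2.27], -11.2]
    - [85, [-13.04, -3.17, 2.27], -11.2]
    - [85, [-13.04, -3.17, 2.27], -11.2]
    - [85, [-13.04, -3.17, 2.27], -11.2]
    - [85, [-13.04, -3.17, 2.27], -11.2]
    - [85, [-13.04, -3.17, 2.27], -11.2]
    - [85, [-13.04, -3.17, 2.27], -11.2]
    - [85, [-13.04, -3.17, 2.27], -11.2]
    - [85, [-13.04, -3.17, 2.27], -11.2]
    - [85, [-13.04, -3.17, 2.27], -11.2]
    - [85, [-13.04, -3.17, 2.27], -11.2]
    - [85, [-13.04, -3.17, 2.27], -11.2]
    - [85, [-13.04, -3.17, 2.27], -11.2]
    - [85, [-13.04, -3.17, 2.27], -11.2]
    - [85, [-13.04, -3.17, 2.27], -11.2]

```text
time: 1.75
position: [616.1, 265.9, 140.7]
ee_rot: [-0.344, 0.939, -0.0, -0.0]
wrist_force: [-0.4, -0.2, 0.4]
grip_width: 0.994
```

Run:
```python
from h import *
s=manip.sense(); print(s['time'],s['position'],s['joint_pos'],s['wrist_force']); go(617,265,140,220)
print(proj('wrist',(617,265,12)),proj('wrist',s['position']))
save('wrist','w1.png')
```

```text
1.75 [616.11957902 265.86081887 140.68330256] [ 2.82762138e-01  4.99628950e-01  1.63692613e-01  1.23497389e+00
 -6.78433243e-04 -4.20320123e-01] [-0.39870597 -0.23150539  0.36197225]
shift [-0.003, -0.031, 0.017] turn 0.057 | psi -139.72 pos [616.1 265.9 140.7] rows>= 1
[252.62818666 180.086504  ] [253.08083524 248.82859781]
```

View pics/w1.png

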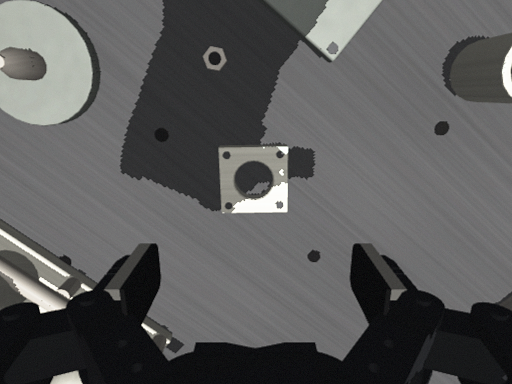

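```bash
cat > fl.py <<'E'
from h import *
import sys
E
python3 - <<'E'
from h import *
im=cv2.imread('pics/w1.png'); c=im[130:230,200:310]; cv2.imwrite('pics/w1z.png',cv2.resize(c,None,fx=6,fy=6,interpolation=cv2.INTER_NEAREST))
E
```

```text
(no output)
```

View pics/w1z.png

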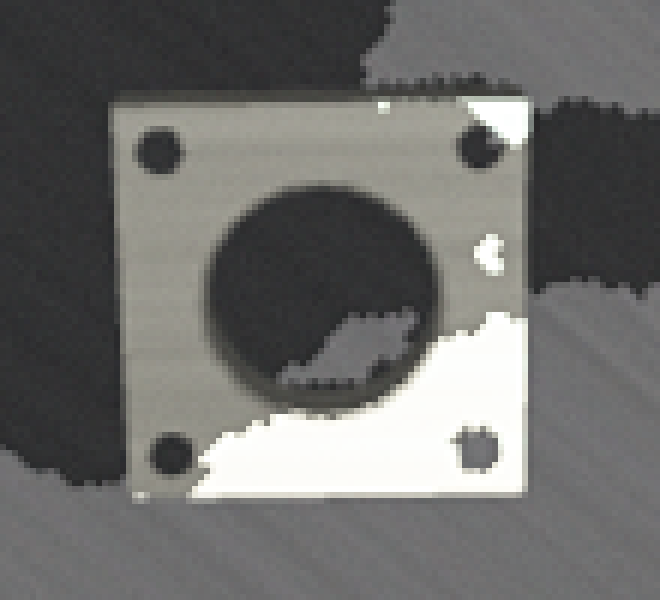

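Run:
```python
from h import *
P=np.array([ray('wrist',u,v,12) for u,v in [(218.7,146.7),(288.8,146.2),(287.8,212.5),(221.7,213)]])
print(P, P.mean(0), ray('wrist',200+323/6,130+298/6,9))
for i in range(4):
    d=P[(i+1)%4]-P[i]; print(np.hypot(*d),np.degrees(np.arctan2(d[1],d[0])))
go(*P.mean(0),20,221)
```

```text
[[613.38645274 224.8395621 ]
 [575.32038309 269.15876004]
 [619.69767028 307.81879488]
 [657.84288241 263.51139991]] [616.56184713 266.33212923] [616.78653882 266.03301861]
58.42274355255593 130.65951256760775
58.85526240316516 41.06130999184611
58.465395382739274 -49.27411487305694
58.922705114881154 -138.98058684416597
shift [-0.015, 0.005, 3.019] turn -0.144 | psi -139.72 pos [616.2 265.9 140.8] rows>= 3
```

>>> servo_tool:
  increments:
    - [85, [-0.01, 0.01, 1.2], -0.12]
    - [85, [-0.01, 0.01, 2.4], -0.12]
    - [85, [-0.01, 0.01, 3.2], -0.12]
    - [85, [-0.01, 0.01, 3.57], -0.12]
    - [85, [-0.01, 0.01, 3.57], -0.12]
    - [85, [-0.01, 0.01, 3.57], -0.12]
    - [50, [-0.01, 0.01, 3.57], -0.12]
    - [50, [-0.01, 0.01, 3.57], -0.12]
    - [50, [-0.01, 0.01, 3.57], -0.12]
    - [50, [-0.01, 0.01, 3.57], -0.12]
    - [50, [-0.01, 0.01, 3.57], -0.12]
    - [50, [-0.01, 0.01, 3.57], -0.12]
  newtons: 40

```text
time: 3.0
position: [617.0, 266.6, -0.2]
ee_rot: [-0.349, 0.937, -0.0, 0.001]
wrist_force: [-1.5, -0.6, 6.4]
grip_width: 0.665
```

Run:
```python
from h import *
s=manip.sense(); print(s['time'],s['position'],s['wrist_force'],s['grip_width']*85.4)
save('wrist','w2.png')
```

```text
3.0 [ 6.17036168e+02  2.66631291e+02 -1.82404040e-01] [-1.54573056 -0.59853603  6.42483941] 56.78244750082213
```

View pics/w2.png

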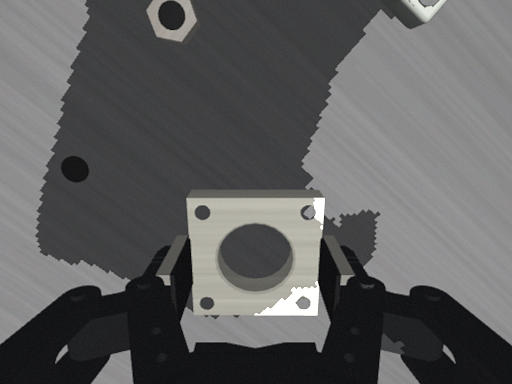

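>>> servo_tool:
  increments:
    - [50, [0, 0, -0.5], 0]
    - [50, [0, 0, -1.2], 0]
    - [50, [0, 0, -2.2], 0]
    - [50, [0, 0, -2.75], 0]
    - [50, [0, 0, -2.75], 0]

```text
time: 3.55
position: [618.5, 267.2, 114.7]
ee_rot: [-0.349, 0.937, -0.001, 0.005]
wrist_force: [0.0, 0.7, -2.0]
grip_width: 0.663
```

Run:
```python
from h import *
s=manip.sense(); print(s['wrist_force'],s['grip_width'])
go(521,204,110,181)
```

```text
[ 0.0283308   0.7058254  -2.01782068] 0.6625174832885513
shift [2.877, 0.402, 0.089] turn 7.978 | psi -139.11 pos [618.5 267.2 114.7] rows>= 5
```

>>> servo_tool:
  increments:
    - [50, [0.7, 0.1, 0.09], 1.6]
    - [50, [1.45, 0.2, 0.09], 3.2]
    - [50, [2.2, 0.3, 0.09], 4.8]
    - [50, [2.7, 0.38, 0.09], 6.4]
    - [50, [2.88, 0.4, 0.09], 7.98]
    - [50, [2.88, 0.4, 0.09], 7.98]
    - [50, [2.88, 0.4, 0.09], 7.98]
    - [50, [2.88, 0.4, 0.09], 7.98]

```text
time: 4.35
position: [521.5, 204.1, 109.7]
ee_rot: [-0.01, 1.0, 0.001, 0.005]
wrist_force: [0.9, 0.5, -0.4]
grip_width: 0.663
```

Run:
```python
from h import *
s=manip.sense(); print(s['time'],s['position'],s['wrist_force'],s['joint_velocities'].round(3),s['joint_pos'].round(2))
im=save('wrist','w3.png')
cv2.imwrite('pics/w3z.png',cv2.resize(im[0:200,130:380,::-1],None,fx=3,fy=3))
```

```text
4.35 [521.47282627 204.10520151 109.72273003] [ 0.91597406  0.53766783 -0.42074629] [ 0.001  0.002  0.004  0.001 -0.     0.011] [ 0.22  0.33 -0.19  1.04  0.    0.2 ]
```

View pics/w3.png

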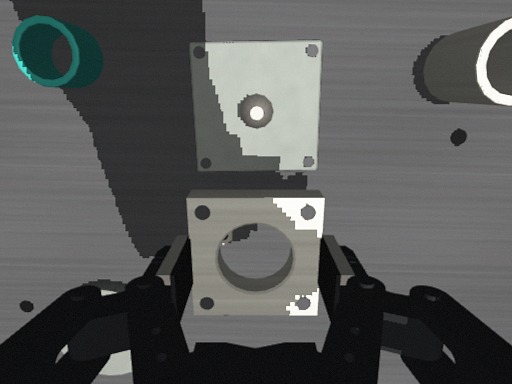

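View pics/w3z.png

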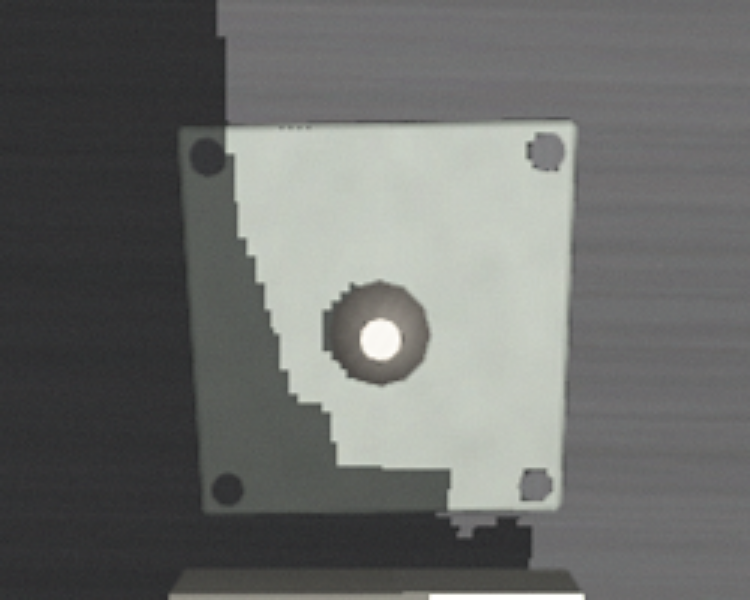

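Run:
```python
from h import *
def quad(L,z):
    P=np.array([ray('wrist',u,v,z) for u,v in L]); print(P.mean(0).round(2))
    for i in range(4):
        d=P[(i+1)%4]-P[i]; print('  ',np.hypot(*d).round(1),np.degrees(np.arctan2(d[1],d[0])).round(2))
s=manip.sense();z=s['position'][2]
quad([(190,42.7),(321.7,40.7),(316.7,169.3),(198,170.3)],15)
print('stub',ray('wrist',256.7,113,50))
im=cv2.imread('pics/w3.png'); cv2.imwrite('pics/w3f.png',cv2.resize(im[180:330,170:340],None,fx=4,fy=4,interpolation=0))
quad([(187,198),(324,198),(318,315),(193,315)],z+12.2); print(s['position'])
```

```text
[461.17 205.06]
   87.5 91.91
   87.7 2.11
   88.2 -88.43
   87.2 -178.34
stub [461.27098156 204.87871735]
[519.92 205.09]
   57.2 91.07
   58.0 1.87
   58.7 -88.97
   57.9 -179.62
[521.40194312 204.11060291 109.65477375]
```

View pics/w3f.png

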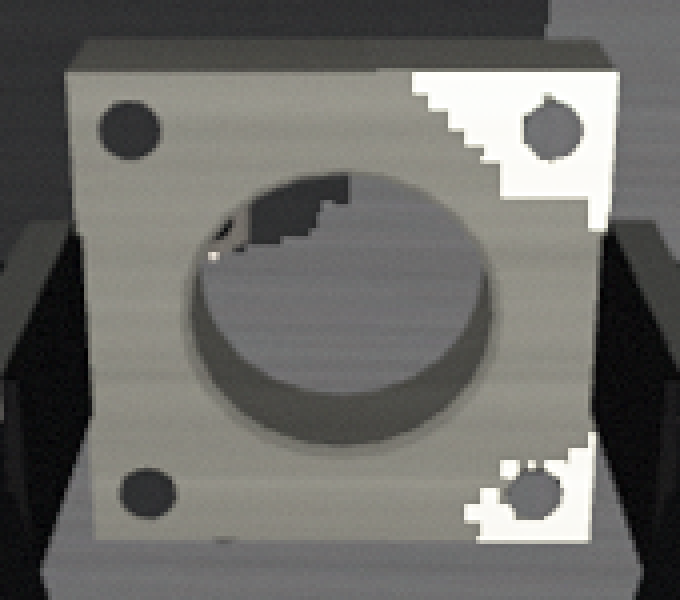

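Run:
```python
from h import *
go(462.1,204.7,75,181.7);go(462.1,204.7,16,181.7)
```

```text
shift [1.49, 0.042, 0.852] turn -0.112 | psi -178.86 pos [521.4 204.1 109.7] rows>= 2
shift [1.505, 0.039, 2.327] turn -0.112 | psi -178.86 pos [521.4 204.1 109.7] rows>= 3
```

>>> servo_tool:
  increments:
    - [50, [0.7, 0.02, 0.0], -0.14]
    - [50, [1.3, 0.04, 0.2], -0.14]
    - [50, [1.49, 0.042, 0.5], -0.14]
    - [50, [1.49, 0.042, 0.85], -0.14]
    - [50, [1.49, 0.042, 0.85], -0.14]
    - [50, [1.5, 0.04, 1.2], -0.14]
    - [50, [1.5, 0.04, 1.6], -0.14]
    - [50, [1.5, 0.04, 2.0], -0.14]
    - [50, [1.505, 0.04, 2.2], -0.14]
    - [50, [1.505, 0.04, 2.3], -0.14]
    - [50, [1.505, 0.04, 2.3], -0.14]
    - [50, [1.505, 0.04, 2.3], -0.14]

```text
time: 5.6
position: [462.6, 204.9, 17.6]
ee_rot: [-0.016, 1.0, 0.001, 0.005]
wrist_force: [-0.2, 0.9, -0.2]
grip_width: 0.663
```

Run:
```python
from h import *
go(462.1,204.7,15.5,181.7)
im=save('wrist','w4.png')
```

```text
shift [0.013, -0.004, 0.053] turn 0.03 | psi -178.15 pos [462.6 204.9  17.6] rows>= 1
```

View pics/w4.png

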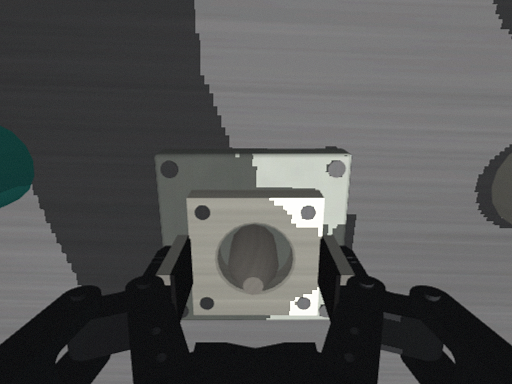

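Run:
```python
from h import *
im=cv2.imread('pics/w4.png'); cv2.imwrite('pics/w4z.png',cv2.resize(im[140:330,140:370],None,fx=3.4,fy=3.4,interpolation=0))
```

```text
(no output)
```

View pics/w4z.png

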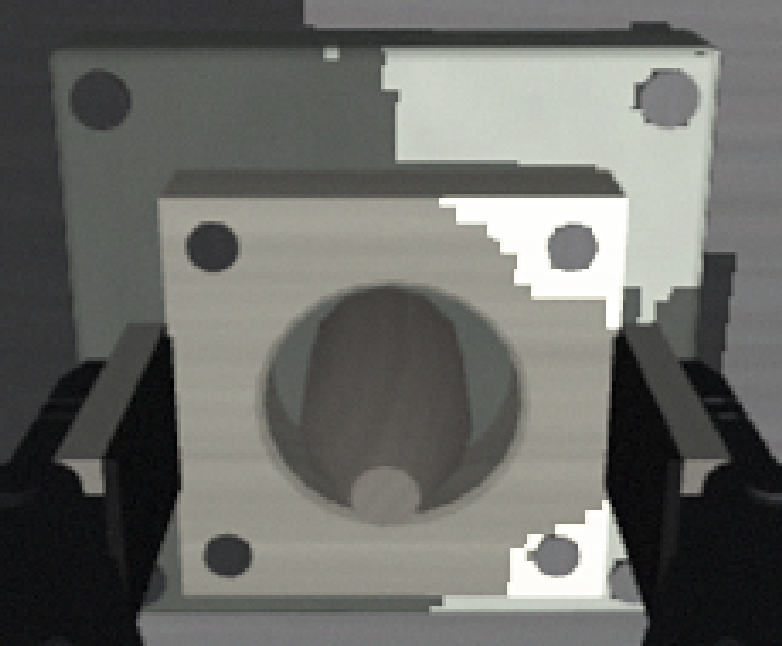

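Run:
```python
from h import *
P=np.array([ray('wrist',u,v,15) for u,v in [(155.3,154.1),(351.8,153.8),(329.7,318.8),(181.8,319.7)]]);print(P,P.mean(0))
f=lambda a,b:(140+a/3.4,140+b/3.4)
P=np.array([ray('wrist',*f(*q),29.4) for q in [(160,198),(628,198),(607,597),(183,596)]]);print(P,P.mean(0))
print('stub top',ray('wrist',*f(385,496),50))
print('hole',ray('wrist',*f(394,404),29.4)); print(manip.sense()['position'])
```

```text
[[417.85111518 159.70579366]
 [414.97778684 247.45467246]
 [502.99789757 246.27619061]
 [505.91091797 168.49781084]] [460.43442939 205.48361689]
[[433.2657145  176.24423919]
 [431.48101784 233.89535793]
 [489.88847017 236.50027321]
 [491.49989762 177.70472786]] [461.53377503 206.08614955]
stub top [460.96529606 204.87488426]
hole [460.80016698 205.97985263]
[462.58525987 204.88071655  17.71488928]
```

>>> servo_tool:
  increments:
    - [50, [0.01, -0.025, 0.03], 0]
    - [50, [0.01, -0.025, 0.06], 0]
    - [50, [0.01, -0.025, 0.06], 0]
    - [50, [0.01, -0.025, 0.06], 0]
    - [72, [0.01, -0.025, 0.06], 0]
    - [72, [0.01, -0.025, 0.06], 0]
    - [72, [0.01, -0.025, 0.06], 0]
    - [72, [0.01, -0.025, -0.4], 0]
    - [72, [0.01, -0.025, -1.4], 0]
    - [72, [0.01, -0.025, -2.0], 0]
    - [72, [0.01, -0.025, -2.4], 0]
    - [72, [0.01, -0.025, -2.4], 0]
    - [72, [0.01, -0.025, -2.4], 0]

```text
time: 6.95
position: [461.1, 203.6, 113.4]
ee_rot: [-0.016, 1.0, 0.001, 0.006]
wrist_force: [0.2, -0.2, 0.2]
grip_width: 0.844
```

Run:
```python
from h import *
im=save('wrist','w5.png')
s=manip.sense();print(s['time'],s['position'],s['ee_rot'].round(4))
cv2.imwrite('pics/w5z.png',cv2.resize(im[90:300,150:360,::-1],None,fx=2.8,fy=2.8,interpolation=0))
go(430,348,160,180)
```

```text
7.0 [460.76484278 203.50478499 112.85421355] [-0.0161  0.9999  0.0011  0.0049]
shift [0.64, 3.638, -1.178] turn 0.37 | psi -178.15 pos [460.8 203.5 112.9] rows>= 4
```

View pics/w5z.png

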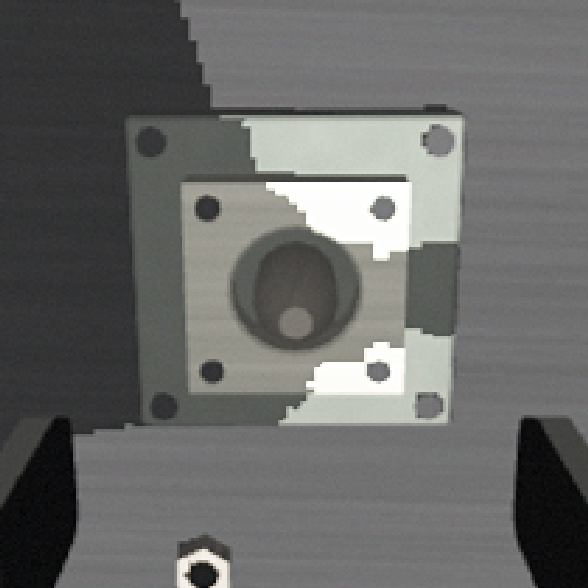

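Run:
```python
from h import *
f=lambda a,b:(150+a/2.8,90+b/2.8)
def q(L,z):
    P=np.array([ray('wrist',*f(*q),z) for q in L]); 
    d=[P[(i+1)%4]-P[i] for i in range(4)]
    print(P.mean(0).round(2),[np.hypot(*e).round(1) for e in d],[(np.degrees(np.arctan2(e[1],e[0]))%90).round(1) for e in d])
q([(126,117),(464,115),(449,424),(142,425)],15)
q([(181,182),(411,182),(405,394),(188,394)],27)
print(ray('wrist',*f(296,323),50))
```

```text
[460.44 204.79] [np.float64(87.8), np.float64(88.3), np.float64(88.5), np.float64(88.1)] [np.float64(2.1), np.float64(2.1), np.float64(2.0), np.float64(1.7)]
[460.44 205.01] [np.float64(58.0), np.float64(58.2), np.float64(58.8), np.float64(58.2)] [np.float64(1.8), np.float64(2.4), np.float64(1.8), np.float64(1.6)]
[460.76500489 204.86573228]
```

>>> servo_tool:
  increments:
    - [85, [0.15, 0.9, -1.0], 0.2]
    - [85, [0.3, 1.8, -1.8], 0.37]
    - [85, [0.5, 2.7, -2.3], 0.37]
    - [85, [0.6, 3.4, -2.5], 0.37]
    - [85, [0.64, 3.64, -2.5], 0.37]
    - [85, [0.64, 3.64, -2.5], 0.37]
    - [85, [0.64, 3.64, -2.5], 0.37]
    - [85, [0.64, 3.64, -2.2], 0.37]
    - [85, [0.64, 3.64, -1.4], 0.37]
    - [85, [0.64, 3.64, -0.6], 0.37]

```text
time: 8.0
position: [430.5, 347.0, 135.3]
ee_rot: [0.001, 1.0, 0.001, 0.005]
wrist_force: [1.1, 0.5, -0.3]
grip_width: 0.998
```

Run:
```python
from h import *
s=manip.sense();print(s['time'],s['position'],s['ee_rot'].round(4),s['joint_velocities'].round(2))
go(430,348,130,180)
```

```text
8.0 [430.51921574 346.95342573 135.28795839] [8.0e-04 1.0e+00 1.2e-03 5.1e-03] [-0.    0.21 -0.59 -0.77 -0.   -0.  ]
shift [0.014, 0.026, 0.132] turn -0.018 | psi 179.91 pos [430.5 347.  135.3] rows>= 1
```

>>> servo_tool:
  increments:
    - [85, [0.0, 0.02, 0.13], 0]
    - [85, [0.0, 0.02, 0.13], 0]
    - [85, [0.0, 0.02, 0.13], 0]

```text
time: 8.3
position: [431.3, 347.6, 131.1]
ee_rot: [0.001, 1.0, 0.002, 0.006]
wrist_force: [0.2, -0.4, 0.1]
grip_width: 0.999
```

Run:
```python
from h import *
im=save('wrist','w6.png')
s=manip.sense();print(s['time'],s['position'],s['ee_rot'].round(4))
```

```text
8.35 [431.39720803 347.81924077 131.4556172 ] [0.0011 1.     0.0017 0.006 ]
```

View pics/w6.png

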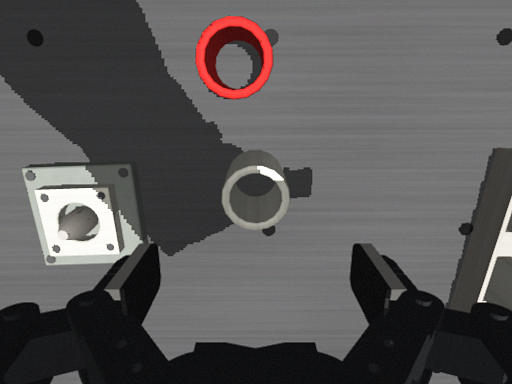

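Run:
```python
from h import *
im=cv2.imread('pics/w6.png'); cv2.imwrite('pics/w6z.png',cv2.resize(im[140:240,205:305],None,fx=6,fy=6,interpolation=0))
```

```text
(no output)
```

View pics/w6z.png

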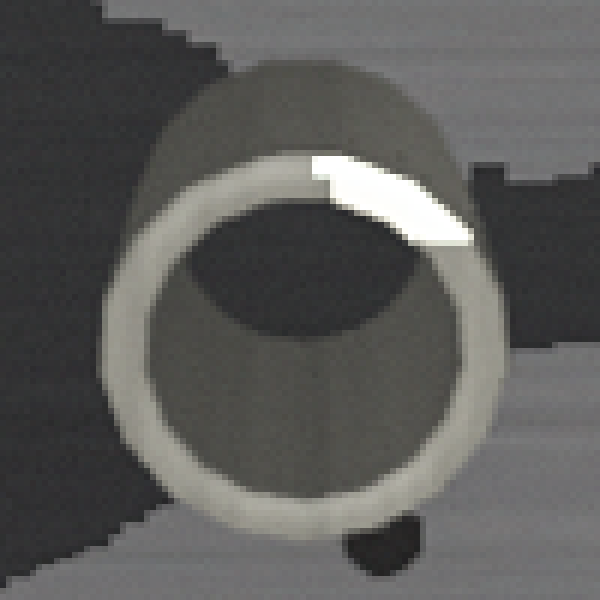

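```bash
cat >> h.py <<'E'
def circ(box,ox,oy,f,z,c=None):
    # box l,r,t,b (extreme edges in zoom) -> centre at height z by 4 rays
    l,r,t,b=box; um=(l+r)/2; vm=(t+b)/2
    P=np.array([ray('wrist',ox+u/f,oy+v/f,z,c) for u,v in [(l,vm),(r,vm),(um,t),(um,b)]])
    C=np.array([P[2:,0].mean(),P[:2,1].mean()]); print('centre',C.round(2),'dia y',np.hypot(*(P[0]-P[1])).round(1),'x',np.hypot(*(P[2]-P[3])).round(1)); return C
E
python3 - <<'E'
from h import *
c=circ((102,506,152,540),205,140,6,60)
circ((148,462,200,498),205,140,6,60)
go(c[0],c[1],25,180); print(manip.sense()['position'])
E
```

```text
centre [429.8  349.29] dia y 46.3 x 47.0
centre [429.87 349.4 ] dia y 36.0 x 36.1
shift [0.072, 0.027, 2.661] turn -0.025 | psi 179.88 pos [431.4 347.8 131.5] rows>= 3
[431.39720803 347.81924077 131.4556172 ]
```

>>> servo_tool:
  increments:
    - [85, [0.06, 0.02, 0.8], 0]
    - [85, [0.06, 0.02, 1.7], 0]
    - [85, [0.06, 0.02, 2.4], 0]
    - [85, [0.06, 0.02, 2.66], 0]
    - [85, [0.06, 0.02, 2.66], 0]
    - [60, [0.06, 0.02, 2.66], 0]
    - [40, [0.06, 0.02, 2.66], 0]
    - [40, [0.06, 0.02, 2.66], 0]
    - [40, [0.06, 0.02, 2.66], 0]
    - [40, [0.06, 0.02, 2.66], 0]
    - [40, [0.06, 0.02, 2.66], 0]
    - [40, [0.06, 0.02, 2.66], 0]

```text
time: 9.55
position: [431.1, 349.5, 26.9]
ee_rot: [0.001, 1.0, 0.002, 0.007]
wrist_force: [-0.8, -0.2, 8.5]
grip_width: 0.559
```

Run:
```python
from h import *
im=save('wrist','w7.png')
s=manip.sense();print(s['time'],s['position'],s['ee_rot'].round(4),s['wrist_force'],s['joint_velocities'].round(3))
```

```text
9.6 [431.10663469 349.46239807  26.86721899] [0.001  1.     0.0024 0.0074] [-1.29307112 -0.35650906  7.2846912 ] [-0.002 -0.001 -0.001 -0.     0.001 -0.001]
```

View pics/w7.png

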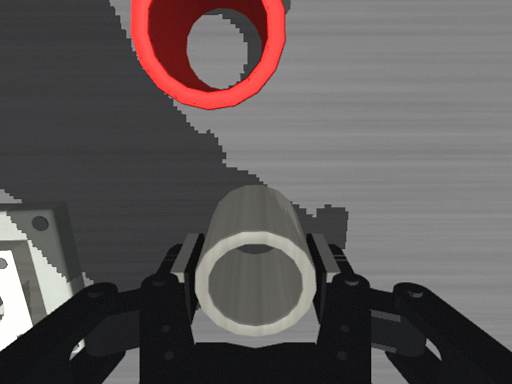

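>>> servo_tool:
  increments:
    - [40, [0, 0, -0.1], 0]
    - [40, [0, 0, -0.2], 0]
    - [40, [0, 0, -0.2], 0]
    - [40, [0, 0, -1.3], 0]
  newtons: 40

```text
time: 10.0
position: [427.9, 347.7, 75.0]
ee_rot: [0.001, 1.0, 0.0, 0.004]
wrist_force: [-0.6, -0.9, -0.9]
grip_width: 0.556
```

Run:
```python
from h import *
s=manip.sense();print(s['time'],s['position'],s['ee_rot'].round(4),s['wrist_force'],s['joint_velocities'].round(3))
go(521,205,170,181.8)
```

```text
10.0 [427.87048924 347.66004664  75.02008147] [1.1e-03 1.0e+00 2.0e-04 3.5e-03] [-0.5592161  -0.86715318 -0.86071233] [ 0.005 -0.483  0.699  1.135  0.002  0.003]
shift [-2.353, -3.561, -2.359] turn -0.385 | psi 179.88 pos [427.9 347.7  75. ] rows>= 4
```

>>> servo_tool:
  increments:
    - [40, [-0.2, -0.5, -1.3], 0]
    - [40, [-0.8, -1.3, -1.37], -0.2]
    - [40, [-1.4, -2.2, -1.37], -0.38]
    - [40, [-2.0, -3.0, -1.37], -0.38]
    - [40, [-2.35, -3.56, -1.37], -0.38]
    - [40, [-2.35, -3.56, -1.37], -0.38]
    - [40, [-2.35, -3.56, -1.37], -0.38]
    - [40, [-2.35, -3.56, -1.37], -0.38]
    - [40, [-2.35, -3.56, -1.37], -0.38]

```text
time: 10.9
position: [520.5, 205.9, 130.4]
ee_rot: [-0.016, 1.0, 0.0, 0.003]
wrist_force: [0.7, 0.4, -1.3]
grip_width: 0.557
```

Run:
```python
from h import *
im=save('wrist','w8.png')
s=manip.sense();print(s['time'],s['position'],s['ee_rot'].round(4),s['wrist_force'],s['joint_velocities'].round(3))
cv2.imwrite('pics/w8z.png',cv2.resize(im[20:345,180:345,::-1],None,fx=3.5,fy=3.5,interpolation=0)[:600])
cv2.imwrite('pics/w8y.png',cv2.resize(im[200:350,180:345,::-1],None,fx=4,fy=4,interpolation=0))
```

```text
10.95 [520.60990486 205.93660197 130.48058042] [-1.620e-02  9.999e-01  2.000e-04  3.500e-03] [ 0.47234681  0.5899058  -1.26374948] [ 0.     0.     0.002  0.    -0.    -0.002]
```

View pics/w8z.png

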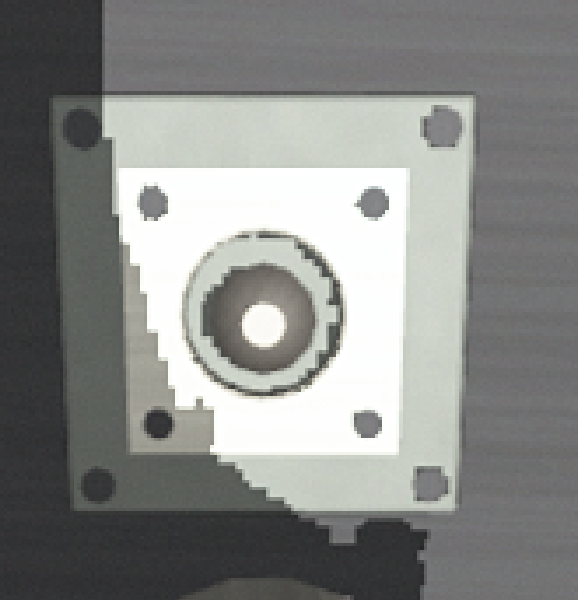

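View pics/w8y.png

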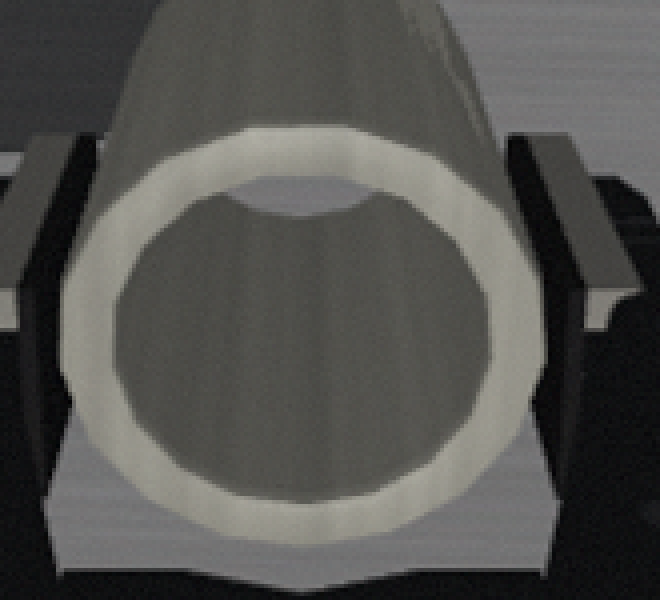

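Run:
```python
from h import *
P=np.array([ray('wrist',180+u/3.5,20+v/3.5,27) for u,v in [(118,168),(410,168),(399,455),(130,453)]]);print(P.mean(0), np.hypot(*(P[0]-P[1])))
print('stub',ray('wrist',180+263/3.5,20+324/3.5,50))
s=manip.sense()
c=circ((60,546,124,545),180,200,4,s['position'][2]+33.1); print(c-s['position'][:2])
c=circ((113,491,177,503),180,200,4,s['position'][2]+33.1); print(c-s['position'][:2])
R=Rn.from_quat(s['ee_rot']).as_matrix(); print(R[:,2])
```

```text
[461.27962116 205.16870146] 58.85297816481918
stub [461.41268023 204.90407682]
centre [518.77 206.91] dia y 46.2 x 46.0
[-1.8414089   0.96860017]
centre [518.88 206.83] dia y 36.0 x 35.7
[-1.73016578  0.89379147]
[ 6.95860636e-03  4.15901140e-04 -9.99975702e-01]
```

Run:
```python
from h import *
go(462.6,204,110,181.8);go(462.6,204,56,181.8)
```

```text
shift [1.455, -0.001, 0.502] turn 0.012 | psi -178.14 pos [520.6 205.9 130.5] rows>= 2
shift [1.464, -0.002, 1.852] turn 0.012 | psi -178.14 pos [520.6 205.9 130.5] rows>= 2
```

>>> servo_tool:
  increments:
    - [40, [0.5, 0, 0.0], 0]
    - [40, [1.1, 0, 0.1], 0]
    - [40, [1.45, 0, 0.3], 0]
    - [40, [1.455, 0, 0.5], 0]
    - [40, [1.455, 0, 0.5], 0]
    - [40, [1.46, 0, 0.8], 0]
    - [40, [1.46, 0, 1.2], 0]
    - [40, [1.46, 0, 1.55], 0]
    - [40, [1.46, 0, 1.8], 0]
    - [40, [1.465, 0, 1.85], 0]
    - [40, [1.465, 0, 1.85], 0]
    - [40, [1.465, 0, 1.85], 0]
    - [40, [1.465, 0, 1.85], 0]

```text
time: 12.25
position: [463.0, 204.2, 56.7]
ee_rot: [-0.016, 1.0, 0.0, 0.004]
wrist_force: [0.9, 0.8, -1.0]
grip_width: 0.556
```

Run:
```python
from h import *
im=save('wrist','w9.png')
s=manip.sense();print(s['time'],s['position'],s['ee_rot'].round(4),s['wrist_force'],s['joint_velocities'].round(3))
cv2.imwrite('pics/w9z.png',cv2.resize(im[130:345,140:370,::-1],None,fx=2.7,fy=2.7,interpolation=2))
im=save('side','s9.png')
a,b=proj('side',(461,205,60)).astype(int)
cv2.imwrite('pics/s9z.png',cv2.resize(im[b-45:b+45,a-45:a+45,::-1],None,fx=6,fy=6,interpolation=2))
```

```text
12.3 [462.88648925 204.16517062  56.63293333] [-1.620e-02  9.999e-01  3.000e-04  4.000e-03] [ 0.67256251 -0.44961147 -1.94599916] [-0.    -0.001 -0.005 -0.001  0.     0.001]
```

View pics/w9z.png

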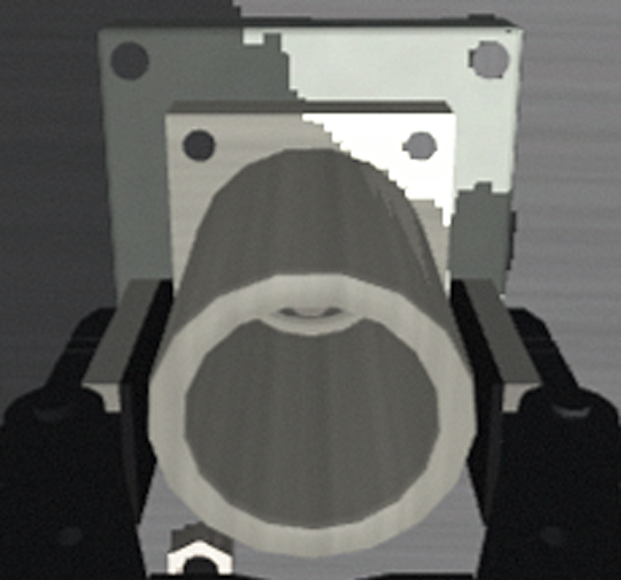

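View pics/s9z.png

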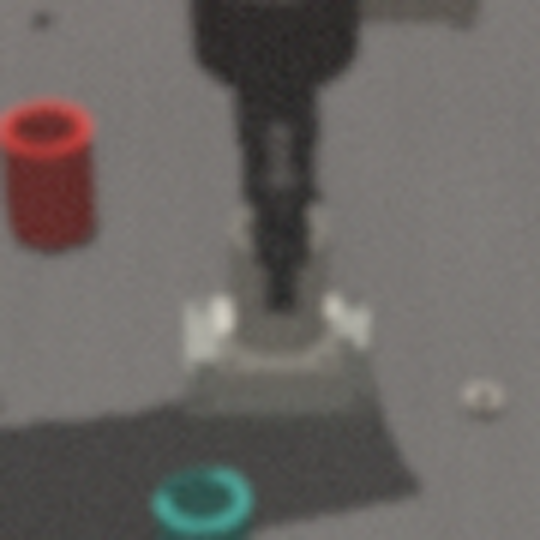

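Run:
```python
from h import *
f=lambda a,b:(140+a/2.7,130+b/2.7)
print('flange edge',ray('wrist',*f(166,113),27),ray('wrist',*f(456,113),27))
z=manip.sense()['position'][2]
print('foot top',ray('wrist',*f(311,148),z-26.9))
# foot silhouette sides
c=circ((148,475,272,555),140,130,2.7,z+33.1)
```

```text
flange edge [432.4527297  175.06760812] [430.61188171 232.96014869]
foot top [438.03667415 204.22197069]
centre [460.76 204.95] dia y 46.1 x 45.8
```

>>> servo_tool:
  increments:
    - [40, [0.01, 0, 0.03], 0]
    - [40, [0.01, 0, 0.06], 0]
    - [40, [0.01, 0, 0.075], 0]
    - [40, [0.01, 0, 0.075], 0]
    - [68, [0.01, 0, 0.06], 0]
    - [68, [0.01, 0, 0.05], 0]
    - [68, [0.01, 0, 0.05], 0]
    - [68, [0.01, 0, -0.4], 0]
    - [68, [0.01, 0, -1.3], 0]
    - [68, [0.01, 0, -2.0], 0]
    - [68, [0.01, 0, -2.3], 0]
    - [68, [0.01, 0, -2.3], 0]
    - [68, [0.01, 0, -2.3], 0]
    - [68, [0.01, 0, -2.3], 0]

```text
time: 13.75
position: [461.0, 203.9, 147.0]
ee_rot: [-0.016, 1.0, -0.0, 0.003]
wrist_force: [0.0, -0.1, -0.3]
grip_width: 0.798
```

Run:
```python
from h import *
im=save('wrist','w10.png')
s=manip.sense();print(s['time'],s['position'],s['ee_rot'].round(4),s['wrist_force'],s['joint_velocities'].round(3))
cv2.imwrite('pics/w10z.png',cv2.resize(im[90:310,140:370,::-1],None,fx=2.7,fy=2.7,interpolation=2))
```

```text
13.8 [461.04652322 203.89292314 147.1281386 ] [-1.620e-02  9.999e-01 -1.000e-04  2.700e-03] [ 0.3258392   0.66415009 -0.34528037] [ 0.    -0.001  0.006  0.005 -0.001  0.   ]
```

View pics/w10z.png

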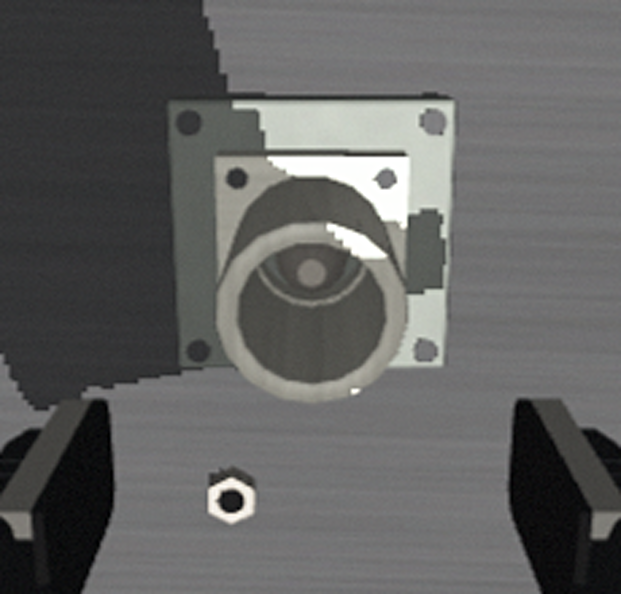

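Run:
```python
from h import *
f=lambda a,b:(140+a/2.7,90+b/2.7)
P=np.array([ray('wrist',*f(*q),15) for q in [(168,100),(455,100),(443,367),(181,366)]]);print('plate',P.mean(0))
print('flange edge mid',(ray('wrist',*f(216,156),27)+ray('wrist',*f(408,155),27))/2)
print('foot top',ray('wrist',*f(311,176),27))
c=circ((217,407,221,402),140,90,2.7,87);c=circ((240,387,243,382),140,90,2.7,87)
go(647,-82,150,180)
```

```text
plate [460.96644512 204.98510288]
flange edge mid [431.84949314 204.10496212]
foot top [438.06452543 204.01154073]
centre [460.57 204.95] dia y 46.2 x 46.7
centre [460.51 205.32] dia y 35.7 x 35.9
shift [-4.415, -7.295, -0.046] turn 0.372 | psi -178.14 pos [461.  203.9 147.1] rows>= 7
```

>>> servo_tool:
  increments:
    - [85, [-0.5, -0.8, 0], 0.1]
    - [85, [-1.2, -1.9, 0], 0.2]
    - [85, [-1.8, -3.0, 0], 0.37]
    - [85, [-2.5, -4.1, 0], 0.37]
    - [85, [-3.2, -5.2, 0.1], 0.37]
    - [85, [-3.8, -6.2, 0.3], 0.37]
    - [85, [-4.2, -6.9, 0.4], 0.37]
    - [85, [-4.4, -7.3, 0.43], 0.37]
    - [85, [-4.4, -7.3, 0.43], 0.37]
    - [85, [-4.4, -7.3, 0.43], 0.37]
    - [85, [-4.4, -7.3, 0.43], 0.37]
    - [85, [-4.4, -7.3, 0.43], 0.37]

```text
time: 15.0
position: [646.1, -80.9, 131.5]
ee_rot: [-0.001, 1.0, 0.0, 0.003]
wrist_force: [-0.1, -0.2, 1.1]
grip_width: 0.995
```

Run:
```python
from h import *
im=save('wrist','w11.png')
s=manip.sense();print(s['time'],s['position'],s['ee_rot'].round(4),s['wrist_force'],s['joint_velocities'].round(3))
cv2.imwrite('pics/w11z.png',cv2.resize(im[110:260,175:335,::-1],None,fx=4,fy=4,interpolation=2))
```

```text
15.05 [646.26572323 -81.01834764 131.50641241] [-8.e-04  1.e+00 -0.e+00  3.e-03] [-0.51073327  0.81785361 -0.33790019] [-0.004  0.003  0.004 -0.    -0.    -0.002]
```

View pics/w11z.png

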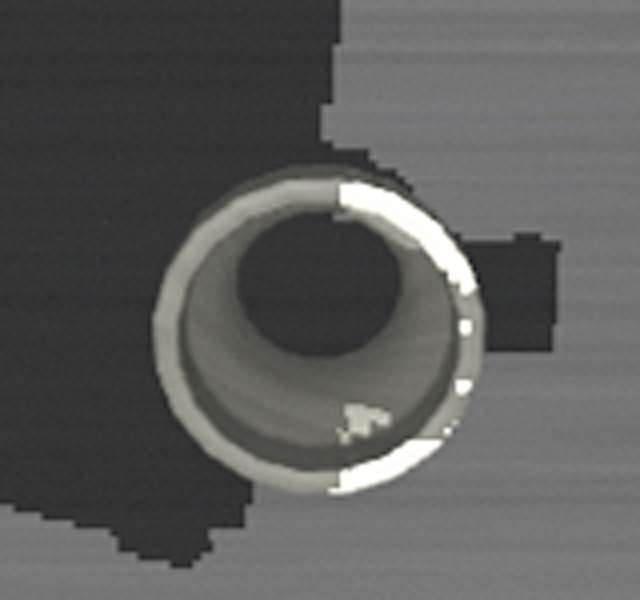

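Run:
```python
from h import *
c=circ((153,486,179,495),175,110,4,45)
go(c[0]+1,c[1]-1,16,180)
```

```text
centre [646.98 -80.4 ] dia y 61.1 x 61.0
shift [-0.026, -0.009, 2.888] turn 0.019 | psi -179.9 pos [646.3 -81.  131.5] rows>= 3
```

>>> servo_tool:
  increments:
    - [85, [-0.02, -0.01, 0.8], 0]
    - [85, [-0.02, -0.01, 1.7], 0]
    - [85, [-0.02, -0.01, 2.5], 0]
    - [85, [-0.02, -0.01, 2.89], 0]
    - [85, [-0.02, -0.01, 2.89], 0]
    - [70, [-0.02, -0.01, 2.89], 0]
    - [50, [-0.02, -0.01, 2.89], 0]
    - [50, [-0.02, -0.01, 2.89], 0]
    - [50, [-0.02, -0.01, 2.89], 0]
    - [50, [-0.02, -0.01, 2.89], 0]
    - [50, [-0.02, -0.01, 2.89], 0]
  newtons: 40

```text
time: 16.15
position: [648.8, -81.4, 18.0]
ee_rot: [-0.001, 1.0, -0.0, 0.005]
wrist_force: [0.0, 1.3, 7.6]
grip_width: 0.705
```

Run:
```python
from h import *
im=save('wrist','w12.png')
s=manip.sense();print(s['time'],s['position'],s['ee_rot'].round(4),s['wrist_force'],s['grip_width']*85.4)
```

```text
16.2 [648.77446218 -81.44598612  17.98867611] [-1.0e-03  1.0e+00 -3.0e-04  4.6e-03] [-0.67849336  1.0999415   6.97853973] 60.599252932447264
```

View pics/w12.png

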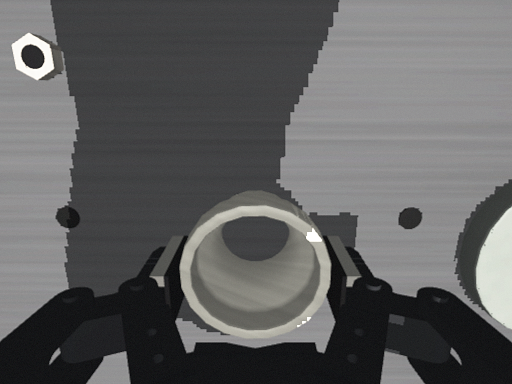

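>>> servo_tool:
  increments:
    - [50, [0, 0, -0.1], 0]
    - [50, [0, 0, -0.2], 0]
    - [50, [0, 0, -0.2], 0]
    - [50, [0, 0, -1.3], 0]

```text
time: 16.6
position: [645.2, -80.8, 65.2]
ee_rot: [-0.001, 1.0, 0.001, -0.0]
wrist_force: [0.8, -0.4, -0.9]
grip_width: 0.707
```

Run:
```python
from h import *
s=manip.sense();print(s['time'],s['position'],s['ee_rot'].round(4),s['wrist_force'],s['grip_width']*85.4)
go(521,204.5,185,181.8)
```

```text
16.6 [645.21711762 -80.76450499  65.23382921] [-8.e-04  1.e+00  9.e-04 -1.e-04] [ 0.82735615 -0.39068416 -0.93019812] 60.36052080024566
shift [3.094, 7.142, -2.98] turn -0.341 | psi -179.9 pos [645.2 -80.8  65.2] rows>= 7
```

Tilt is zero now.

>>> servo_tool:
  increments:
    - [50, [0, 0.2, -1.2], 0]
    - [50, [0.2, 0.6, -2.2], 0]
    - [50, [0.5, 1.3, -2.9], -0.1]
    - [50, [1.0, 2.2, -2.98], -0.2]
    - [50, [1.4, 3.2, -2.98], -0.34]
    - [50, [1.9, 4.2, -2.98], -0.34]
    - [50, [2.3, 5.2, -2.98], -0.34]
    - [50, [2.7, 6.2, -2.98], -0.34]
    - [50, [3.0, 6.9, -2.98], -0.34]
    - [50, [3.09, 7.14, -2.98], -0.34]
    - [50, [3.09, 7.14, -2.98], -0.34]
    - [50, [3.09, 7.14, -2.98], -0.34]
    - [50, [3.09, 7.14, -2.98], -0.34]
    - [50, [3.09, 7.14, -2.98], -0.34]

```text
time: 18.0
position: [521.7, 203.3, 184.8]
ee_rot: [-0.015, 1.0, 0.001, -0.0]
wrist_force: [0.0, 1.1, -0.3]
grip_width: 0.71
```

Run:
```python
from h import *
im=save('wrist','w13.png')
s=manip.sense();print(s['time'],s['position'],s['ee_rot'].round(4),s['wrist_force'],s['joint_velocities'].round(3))
cv2.imwrite('pics/w13z.png',cv2.resize(im[40:350,160:350,::-1],None,fx=1,fy=1,interpolation=2))
cv2.imwrite('pics/w13y.png',cv2.resize(im[180:350,160:350,::-1],None,fx=3.5,fy=3.5,interpolation=2))
cv2.imwrite('pics/w13x.png',cv2.resize(im[40:200,180:340,::-1],None,fx=3.5,fy=3.5,interpolation=2))
```

```text
18.05 [521.66850796 203.4108134  184.89561979] [-1.490e-02  9.999e-01  8.000e-04 -1.000e-04] [ 0.3343431  -0.16826024 -1.15548724] [ 0.004  0.002 -0.001 -0.    -0.002  0.001]
```

View pics/w13x.png

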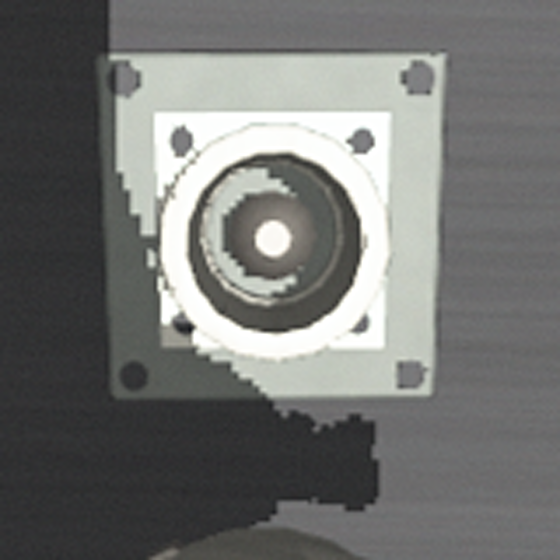

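View pics/w13y.png

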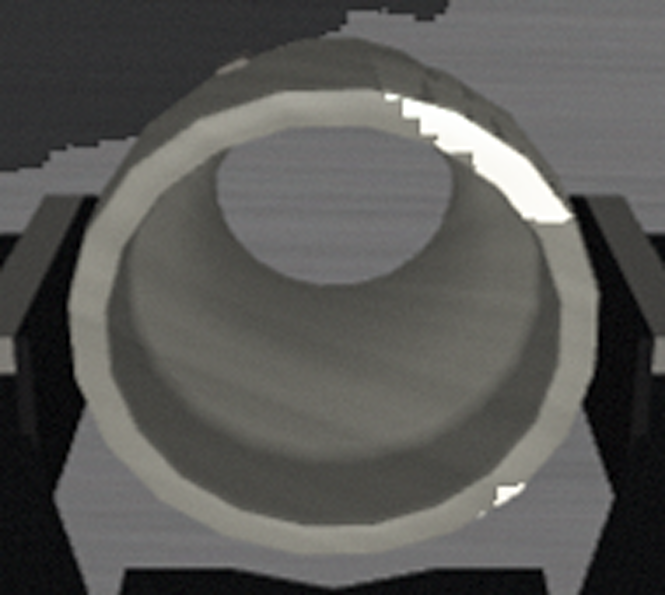

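Run:
```python
from h import *
s=manip.sense();p=s['position']
print('sleeve top');c=circ((160,390,124,358),180,40,3.5,87)
print('bell rim');b=circ((70,599,89,554),160,180,3.5,p[2]+27); print(b-p[:2])
# foot hole (bore) bottom at z=p-18
b=circ((216,453,125,286),160,180,3.5,p[2]-18+5);print(b-p[:2])
go(462.3,204.1,130,181.8);go(462.3,204.1,107.5,181.8)
```

```text
sleeve top
centre [460.91 205.12] dia y 47.0 x 46.5
bell rim
centre [519.36 204.3 ] dia y 60.1 x 59.8
[-2.30941434  0.88753289]
centre [522.1  204.54] dia y 35.1 x 26.1
[0.43173512 1.13082987]
shift [1.483, 0.059, 1.373] turn -0.019 | psi -178.29 pos [521.7 203.4 184.9] rows>= 2
shift [1.483, 0.058, 1.935] turn -0.019 | psi -178.29 pos [521.7 203.4 184.9] rows>= 2
```

>>> servo_tool:
  increments:
    - [50, [0.5, 0.02, 0.1], 0]
    - [50, [1.1, 0.04, 0.4], 0]
    - [50, [1.46, 0.058, 0.9], 0]
    - [50, [1.46, 0.058, 1.2], 0]
    - [50, [1.46, 0.058, 1.37], 0]
    - [50, [1.46, 0.058, 1.5], 0]
    - [50, [1.46, 0.058, 1.75], 0]
    - [50, [1.46, 0.058, 1.9], 0]
    - [50, [1.46, 0.058, 1.93], 0]
    - [50, [1.46, 0.058, 1.93], 0]
    - [50, [1.46, 0.058, 1.93], 0]
    - [50, [1.46, 0.058, 1.93], 0]

```text
time: 19.25
position: [463.4, 204.2, 108.0]
ee_rot: [-0.015, 1.0, 0.001, 0.0]
wrist_force: [0.2, -0.2, -1.0]
grip_width: 0.707
```

Run:
```python
from h import *
im=save('wrist','w14.png')
s=manip.sense();print(s['time'],s['position'],s['ee_rot'].round(4),s['wrist_force'],s['joint_velocities'].round(3))
cv2.imwrite('pics/w14z.png',cv2.resize(im[130:345,140:370,::-1],None,fx=2.7,fy=2.7,interpolation=2))
im=save('side','s14.png')
a,b=proj('side',(461,205,80)).astype(int)
cv2.imwrite('pics/s14z.png',cv2.resize(im[b-45:b+45,a-45:a+45,::-1],None,fx=6,fy=6,interpolation=2))
```

```text
19.3 [463.35593837 204.20386661 108.02039945] [-1.490e-02  9.999e-01  9.000e-04  1.000e-04] [ 0.14190706  0.32569563 -1.19336088] [ 0.     0.    -0.002 -0.001  0.001  0.001]
```

View pics/w14z.png

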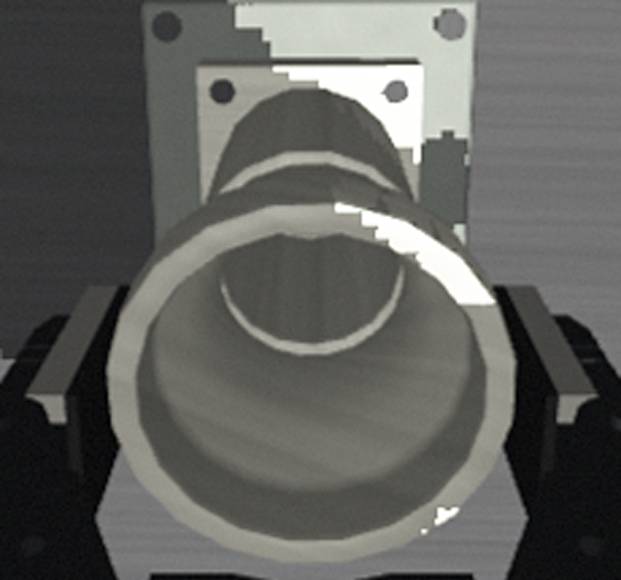

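View pics/s14z.png

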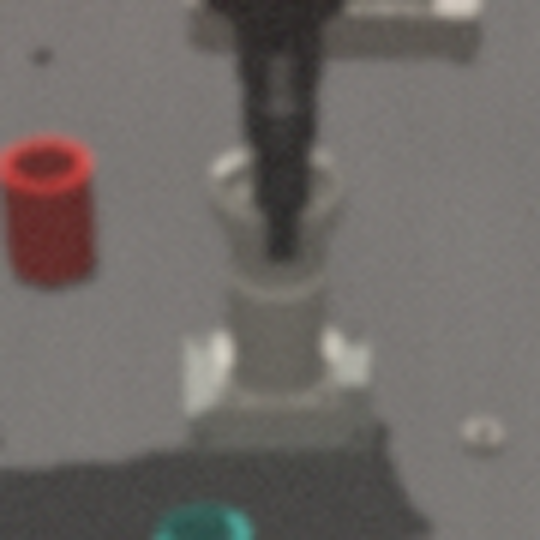

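Run:
```python
from h import *
f=lambda a,b:(140+a/2.7,130+b/2.7)
print('sleeve back',ray('wrist',*f(312,151),87)+[24,0]); print('bell foot back',ray('wrist',*f(312,166),90)+[23,0])
c=circ((107,515,203,562),140,130,2.7,135)
print('flange mid',(ray('wrist',*f(197,65),27)+ray('wrist',*f(423,65),27))/2+[29,.9])
```

```text
sleeve back [461.3049256  204.54957336]
bell foot back [462.40670802 204.60271951]
centre [460.94 204.91] dia y 60.0 x 59.8
flange mid [460.6118824  204.95630962]
```

>>> servo_tool:
  increments:
    - [50, [0.012, 0, 0.03], 0]
    - [50, [0.012, 0, 0.06], 0]
    - [50, [0.012, 0, 0.08], 0]
    - [50, [0.012, 0, 0.08], 0]
    - [82, [0.012, 0, 0.07], 0]
    - [82, [0.012, 0, 0.06], 0]
    - [82, [0.012, 0, 0.06], 0]
    - [82, [0.012, 0, 0.0], 0]
    - [82, [0.012, 0, -0.5], 0]
    - [82, [0.012, 0, -1.3], 0]
    - [82, [0.012, 0, -1.9], 0]
    - [82, [0.012, 0, -2.1], 0]
    - [82, [0.012, 0, -2.1], 0]
    - [82, [0.012, 0, -2.1], 0]

```text
time: 20.75
position: [462.4, 203.9, 191.0]
ee_rot: [-0.015, 1.0, 0.001, -0.0]
wrist_force: [0.3, -0.6, -0.5]
grip_width: 0.96
```

Run:
```python
from h import *
im=save('wrist','w15.png')
s=manip.sense();print(s['time'],s['position'],s['ee_rot'].round(4),s['wrist_force'],s['joint_velocities'].round(3))
cv2.imwrite('pics/w15z.png',cv2.resize(im[90:310,140:370,::-1],None,fx=2.7,fy=2.7,interpolation=2))
go(619,-280,140,180)
```

```text
20.8 [462.26237347 203.88331746 190.67589039] [-1.490e-02  9.999e-01  7.000e-04 -9.000e-04] [ 0.02523197 -0.02895902 -0.16386887] [ 0.001  0.005 -0.002  0.005 -0.001 -0.   ]
shift [-3.558, -12.21, 1.244] turn 0.341 | psi -178.29 pos [462.3 203.9 190.7] rows>= 11
```

View pics/w15z.png

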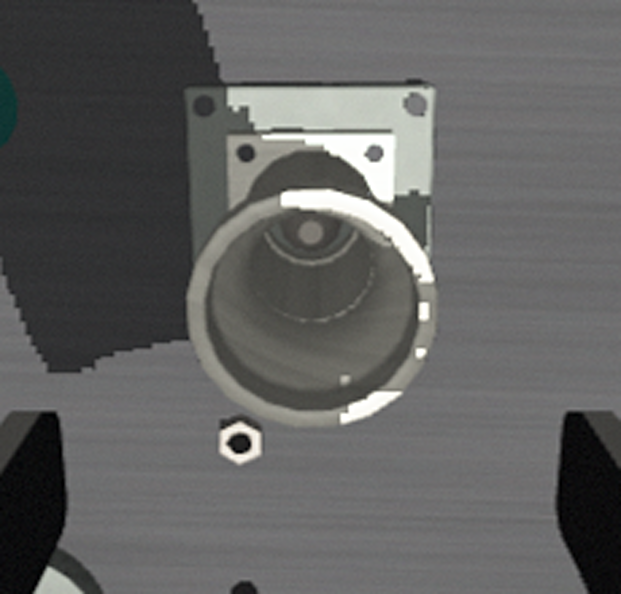

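Run:
```python
from h import *
f=lambda a,b:(140+a/2.7,90+b/2.7)
print('flange edge',(ray('wrist',*f(227,135),27)+ray('wrist',*f(394,135),27))/2+[29,.9])
c=circ((187,437,188,427),140,90,2.7,132)
```

```text
flange edge [461.14744423 204.86288054]
centre [460.33 205.01] dia y 60.2 x 60.9
```

>>> servo_tool:
  increments:
    - [82, [-0.3, -0.9, 0], 0.1]
    - [82, [-0.6, -2.0, 0], 0.2]
    - [82, [-0.9, -3.1, 0], 0.34]
    - [82, [-1.2, -4.2, 0.2], 0.34]
    - [82, [-1.6, -5.4, 0.4], 0.34]
    - [82, [-1.9, -6.6, 0.6], 0.34]
    - [82, [-2.3, -7.8, 0.8], 0.34]
    - [82, [-2.6, -9.0, 1.0], 0.34]
    - [82, [-3.0, -10.2, 1.2], 0.34]
    - [82, [-3.3, -11.3, 1.24], 0.34]
    - [82, [-3.5, -12.0, 1.24], 0.34]
    - [82, [-3.56, -12.21, 1.24], 0.34]
    - [82, [-3.56, -12.21, 1.24], 0.34]
    - [82, [-3.56, -12.21, 1.24], 0.34]
    - [82, [-3.56, -12.21, 1.24], 0.34]
    - [82, [-3.56, -12.21, 1.24], 0.34]

```text
time: 22.4
position: [619.1, -278.6, 140.7]
ee_rot: [-0.001, 1.0, 0.001, -0.001]
wrist_force: [0.5, 0.6, 0.4]
grip_width: 0.957
```

Run:
```python
from h import *
im=save('wrist','w16.png')
s=manip.sense();print(s['time'],s['position'],s['ee_rot'].round(4),s['wrist_force'],s['joint_velocities'].round(3))
cv2.imwrite('pics/w16z.png',cv2.resize(im[110:260,175:335,::-1],None,fx=4,fy=4,interpolation=2))
```

```text
22.45 [ 619.12949749 -278.81704555  140.71610352] [-7.e-04  1.e+00  6.e-04 -6.e-04] [ 0.03143878 -0.50310329 -0.5335655 ] [-0.003  0.004  0.006 -0.001 -0.001 -0.002]
```

View pics/w16z.png

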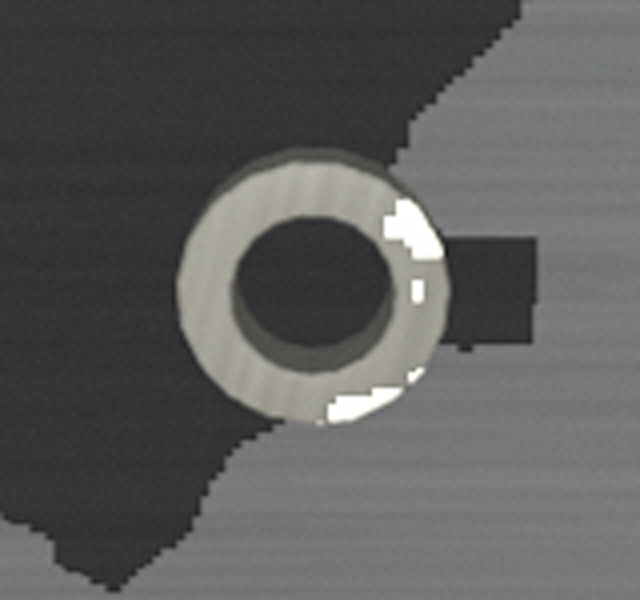

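Run:
```python
from h import *
c=circ((177,450,160,424),175,110,4,20)
go(c[0]+1,c[1]-.7,4,180)
```

```text
centre [ 619.82 -279.3 ] dia y 57.0 x 57.2
shift [-0.046, -0.034, 3.418] turn 0.017 | psi -179.91 pos [ 619.1 -278.8  140.7] rows>= 3
```

>>> servo_tool:
  increments:
    - [82, [-0.04, -0.03, 0.9], 0]
    - [82, [-0.04, -0.03, 1.9], 0]
    - [82, [-0.04, -0.03, 2.8], 0]
    - [82, [-0.04, -0.03, 3.3], 0]
    - [82, [-0.04, -0.03, 3.42], 0]
    - [82, [-0.04, -0.03, 3.42], 0]
    - [50, [-0.04, -0.03, 3.42], 0]
    - [50, [-0.04, -0.03, 3.42], 0]
    - [50, [-0.04, -0.03, 3.42], 0]
    - [50, [-0.04, -0.03, 3.42], 0]
    - [50, [-0.04, -0.03, 3.42], 0]
  newtons: 40

```text
time: 23.55
position: [621.5, -280.2, 6.4]
ee_rot: [-0.001, 1.0, -0.0, 0.001]
wrist_force: [-2.4, 1.2, 6.6]
grip_width: 0.663
```

>>> servo_tool:
  increments:
    - [50, [0, 0, -0.1], 0]
    - [50, [0, 0, -0.2], 0]
    - [50, [0, 0, -0.2], 0]
    - [50, [0, 0, -1.3], 0]

```text
time: 23.95
position: [618.6, -278.6, 53.5]
ee_rot: [-0.001, 1.0, 0.002, -0.003]
wrist_force: [0.6, 0.1, -1.2]
grip_width: 0.658
```

Run:
```python
from h import *
s=manip.sense();print(s['time'],s['position'],s['ee_rot'].round(4),s['wrist_force'],s['grip_width']*85.4)
go(717,75,115,180)
```

```text
23.95 [ 618.62519363 -278.64473992   53.53055129] [-7.0e-04  1.0e+00  2.3e-03 -3.3e-03] [ 0.61381736  0.05120894 -1.22526555] 56.16874387423208
shift [-2.461, 8.845, -1.512] turn 0.016 | psi -179.92 pos [ 618.6 -278.6   53.5] rows>= 8
```

>>> servo_tool:
  increments:
    - [50, [-0.1, 0.4, -0.9], 0]
    - [50, [-0.3, 1.2, -1.5], 0]
    - [50, [-0.6, 2.2, -1.5], 0]
    - [50, [-0.9, 3.3, -1.5], 0]
    - [50, [-1.2, 4.4, -1.5], 0]
    - [50, [-1.5, 5.5, -1.5], 0]
    - [50, [-1.8, 6.6, -1.5], 0]
    - [50, [-2.1, 7.6, -1.5], 0]
    - [50, [-2.3, 8.4, -1.5], 0]
    - [50, [-2.34, 8.8, -1.5], 0]
    - [50, [-2.34, 8.85, -1.5], 0]
    - [50, [-2.34, 8.85, -1.5], 0]
    - [50, [-2.34, 8.85, -1.5], 0]
    - [50, [-2.34, 8.85, -1.5], 0]

```text
time: 25.35
position: [712.1, 73.6, 114.7]
ee_rot: [0.0, 1.0, 0.002, -0.003]
wrist_force: [0.1, 0.3, -0.8]
grip_width: 0.66
```

Run:
```python
from h import *
im=save('wrist','w17.png')
s=manip.sense();print(s['time'],s['position'],s['ee_rot'].round(4),s['wrist_force'],s['joint_velocities'].round(3))
cv2.imwrite('pics/w17x.png',cv2.resize(im[20:190,170:340,::-1],None,fx=3.5,fy=3.5,interpolation=2))
cv2.imwrite('pics/w17y.png',cv2.resize(im[180:350,160:350,::-1],None,fx=3.5,fy=3.5,interpolation=2))
```

```text
25.4 [712.10972467  73.72176929 114.69267731] [ 2.0e-04  1.0e+00  2.3e-03 -3.3e-03] [ 1.07930965  0.37399844 -0.47840025] [ 0.006  0.001  0.001 -0.001  0.001 -0.   ]
```

View pics/w17x.png

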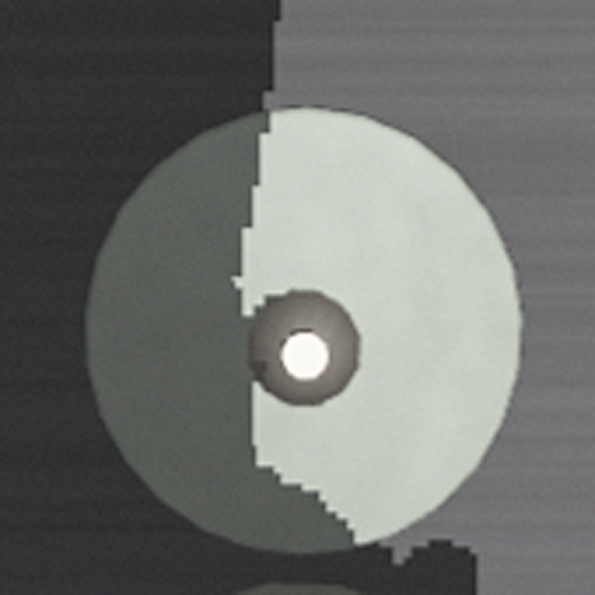

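View pics/w17y.png

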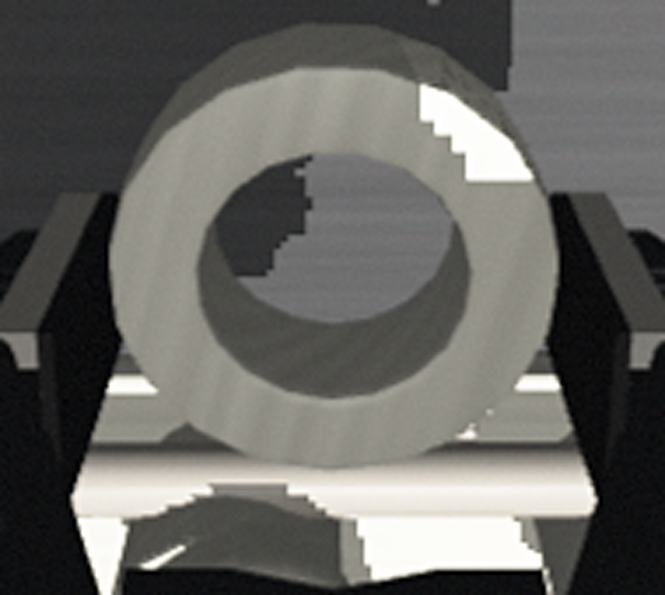

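Run:
```python
from h import *
s=manip.sense();p=s['position']
print('plate');c=circ((85,522,106,553),170,20,3.5,15); print('stub',ray('wrist',170+305/3.5,20+356/3.5,50))
print('collar');b=circ((109,558,66,467),160,180,3.5,p[2]+13.6); print(b-p[:2])
b=circ((197,470,152,399),160,180,3.5,p[2]+13.6); print(b-p[:2])
go(657.6,74.5,75,180);go(657.6,74.5,24,180)
```

```text
plate
centre [656.39  76.23] dia y 90.5 x 90.6
stub [656.63185624  76.14361534]
collar
centre [709.73  74.58] dia y 56.1 x 55.6
[-2.38418414  0.85648824]
centre [710.05  74.56] dia y 34.2 x 34.3
[-2.06402126  0.84061477]
shift [1.356, 0.014, 1.001] turn -0.004 | psi 179.98 pos [712.1  73.7 114.7] rows>= 2
shift [1.348, 0.009, 2.276] turn -0.004 | psi 179.98 pos [712.1  73.7 114.7] rows>= 3
```

>>> servo_tool:
  increments:
    - [50, [0.5, 0.01, 0.1], 0]
    - [50, [1.0, 0.03, 0.3], 0]
    - [50, [1.34, 0.034, 0.6], 0]
    - [50, [1.34, 0.034, 1.0], 0]
    - [50, [1.34, 0.034, 1.05], 0]
    - [50, [1.335, 0.03, 1.4], 0]
    - [50, [1.335, 0.03, 1.8], 0]
    - [50, [1.335, 0.03, 2.1], 0]
    - [50, [1.333, 0.03, 2.27], 0]
    - [50, [1.333, 0.03, 2.27], 0]
    - [50, [1.333, 0.03, 2.27], 0]
    - [50, [1.333, 0.03, 2.27], 0]

```text
time: 26.6
position: [658.6, 75.4, 25.0]
ee_rot: [0.0, 1.0, 0.002, -0.003]
wrist_force: [0.1, -0.6, -1.1]
grip_width: 0.66
```

Run:
```python
from h import *
im=save('wrist','w18.png')
s=manip.sense();print(s['time'],s['position'],s['ee_rot'].round(4),s['wrist_force'],s['joint_velocities'].round(3))
cv2.imwrite('pics/w18z.png',cv2.resize(im[130:345,140:370,::-1],None,fx=2.7,fy=2.7,interpolation=2))
```

```text
26.65 [658.61599639  75.34928484  24.99631598] [ 2.0e-04  1.0e+00  2.2e-03 -2.7e-03] [ 0.10480448  0.29124985 -0.81487913] [ 0.003  0.    -0.005 -0.003  0.    -0.002]
```

View pics/w18z.png

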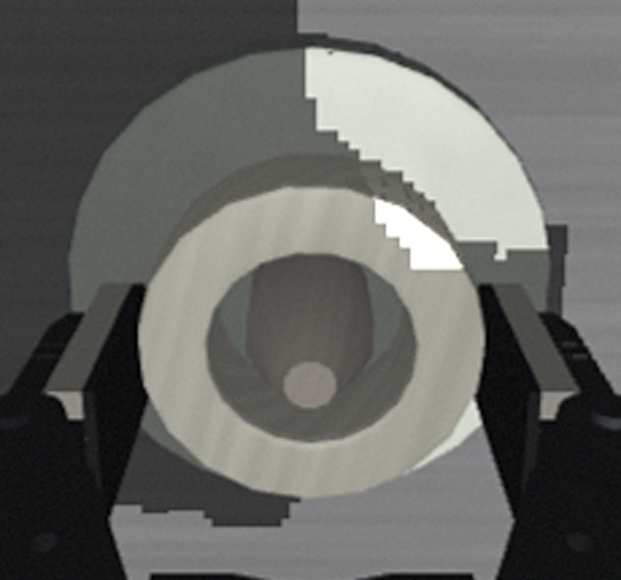

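Run:
```python
from h import *
f=lambda a,b:(140+a/2.7,130+b/2.7)
print('plate', ray('wrist',*f(310,46),15)+[45.3,0],'y',(ray('wrist',*f(68,270),15)+ray('wrist',*f(550,270),15))/2)
print('stub',ray('wrist',*f(311,385),50))
c=circ((138,485,186,497),140,130,2.7,38.6);c=circ((206,416,252,442),140,130,2.7,38.6)
print('foot back',ray('wrist',*f(310,152),18.6)+[28,0])
```

```text
plate [655.84703913  76.11766305] y [652.59132466  75.93141795]
stub [656.09927359  76.0888315 ]
centre [656.43  76.25] dia y 56.2 x 56.0
centre [656.47  76.15] dia y 34.1 x 34.3
foot back [656.65781931  76.08312996]
```

>>> servo_tool:
  increments:
    - [50, [0.01, 0, 0.04], 0]
    - [50, [0.01, 0, 0.08], 0]
    - [50, [0.01, 0, 0.1], 0]
    - [50, [0.01, 0, 0.1], 0]
    - [75, [0.01, 0, 0.08], 0]
    - [75, [0.01, 0, 0.06], 0]
    - [75, [0.01, 0, 0.06], 0]
    - [75, [0.01, 0, -0.4], 0]
    - [75, [0.01, 0, -1.3], 0]
    - [75, [0.01, 0, -2.0], 0]
    - [75, [0.01, 0, -2.3], 0]
    - [75, [0.01, 0, -2.3], 0]
    - [75, [0.01, 0, -2.3], 0]
    - [75, [0.01, 0, -2.3], 0]

```text
time: 28.05
position: [657.9, 75.0, 115.2]
ee_rot: [0.0, 1.0, 0.002, -0.004]
wrist_force: [0.6, -0.2, -0.2]
grip_width: 0.876
```

Run:
```python
from h import *
im=save('wrist','w19.png')
s=manip.sense();print(s['time'],s['position'],s['ee_rot'].round(4),s['wrist_force'],s['joint_velocities'].round(3))
cv2.imwrite('pics/w19z.png',cv2.resize(im[90:310,140:370,::-1],None,fx=2.7,fy=2.7,interpolation=2))
go(464,-9,120,180)
```

```text
28.1 [657.9980366   74.93052715 115.26599818] [ 2.0e-04  1.0e+00  2.3e-03 -4.0e-03] [-0.03439087  0.22518571 -0.29446244] [ 0.001 -0.002  0.007  0.004 -0.001  0.001]
shift [4.85, -2.1, -0.089] turn -0.004 | psi 179.98 pos [658.   74.9 115.3] rows>= 5
```

View pics/w19z.png

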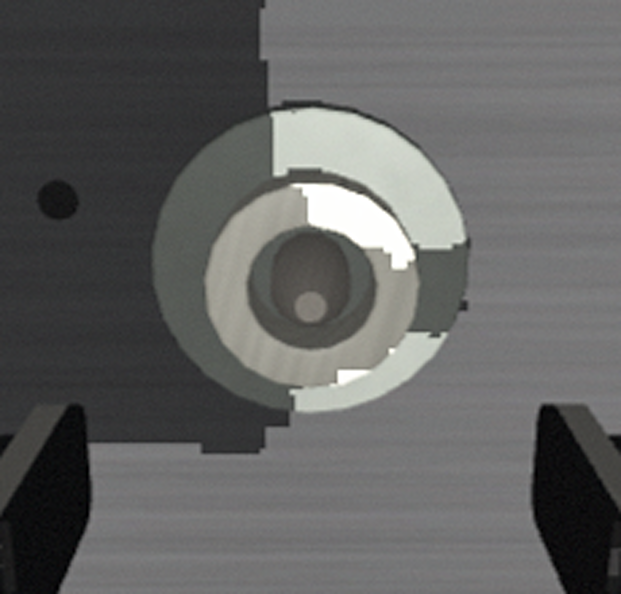

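Run:
```python
from h import *
c=circ((152,469,108,412),140,90,2.7,15); c=circ((205,420,183,387),140,90,2.7,35); c=circ((247,377,226,350),140,90,2.7,35)
print(ray('wrist',140+311/2.7,90+307/2.7,50))
```

```text
centre [656.44  76.15] dia y 90.7 x 90.5
centre [656.45  76.57] dia y 56.9 x 56.6
centre [656.68  76.43] dia y 34.5 x 34.4
[656.58021691  76.09187141]
```

>>> servo_tool:
  increments:
    - [75, [0.7, -0.3, -0.1], 0]
    - [75, [1.6, -0.7, -0.1], 0]
    - [75, [2.5, -1.1, -0.1], 0]
    - [75, [3.4, -1.5, -0.1], 0]
    - [75, [4.2, -1.8, -0.1], 0]
    - [75, [4.7, -2.05, -0.1], 0]
    - [75, [4.85, -2.1, -0.1], 0]
    - [75, [4.85, -2.1, -0.1], 0]
    - [75, [4.85, -2.1, -0.1], 0]
    - [75, [4.85, -2.1, -0.1], 0]

```text
time: 29.1
position: [464.9, -8.8, 120.1]
ee_rot: [-0.0, 1.0, 0.002, -0.004]
wrist_force: [0.4, 0.1, 0.2]
grip_width: 0.879
```

Run:
```python
from h import *
im=save('wrist','w20.png')
s=manip.sense();print(s['time'],s['position'],s['ee_rot'].round(4),s['wrist_force'],s['joint_velocities'].round(3))
cv2.imwrite('pics/w20z.png',cv2.resize(im[130:260,185:325,::-1],None,fx=4.5,fy=4.5,interpolation=2))
```

```text
29.15 [464.80863195  -8.74234419 120.12488106] [-1.0e-04  1.0e+00  2.3e-03 -4.1e-03] [-0.41177825 -0.13790077  0.09103026] [ 0.    -0.003 -0.005  0.001 -0.002 -0.   ]
```

View pics/w20z.png

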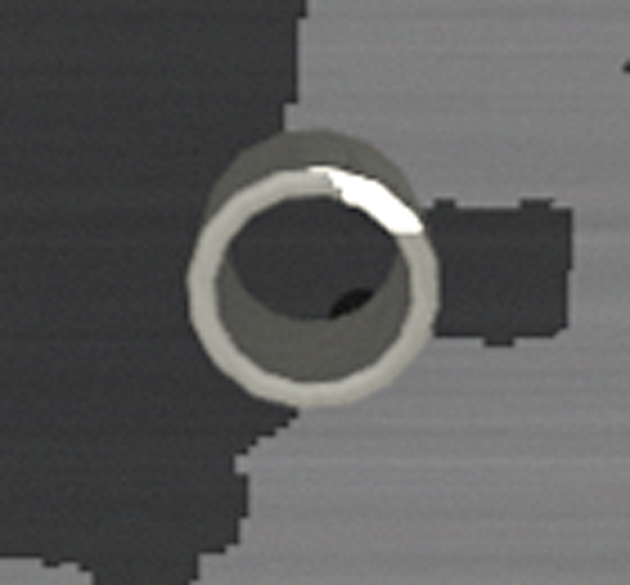

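View pics/w20.png

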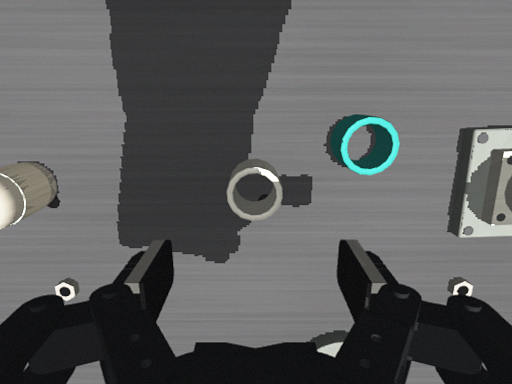

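Run:
```python
from h import *
c=circ((188,438,168,408),185,130,4.5,34)
go(c[0]+1.3,c[1]-.8,8,180)
```

```text
centre [463.36  -7.93] dia y 40.7 x 40.9
shift [-0.019, -0.013, 2.803] turn 0.003 | psi -179.99 pos [464.8  -8.7 120.1] rows>= 3
```

>>> servo_tool:
  increments:
    - [66, [-0.01, 0, 0.7], 0]
    - [66, [-0.02, 0, 1.5], 0]
    - [66, [-0.02, 0, 2.2], 0]
    - [66, [-0.02, 0, 2.6], 0]
    - [66, [-0.02, 0, 2.8], 0]
    - [66, [-0.02, 0, 2.8], 0]
    - [36, [-0.02, 0, 2.8], 0]
    - [36, [-0.02, 0, 2.8], 0]
    - [36, [-0.02, 0, 2.8], 0]
    - [36, [-0.02, 0, 2.8], 0]
    - [36, [-0.02, 0, 2.8], 0]
    - [36, [-0.02, 0, 2.8], 0]
  newtons: 30

```text
time: 30.35
position: [465.5, -8.3, 9.1]
ee_rot: [-0.0, 1.0, 0.002, -0.003]
wrist_force: [-0.2, 1.0, 6.6]
grip_width: 0.484
```

>>> servo_tool:
  increments:
    - [36, [0, 0, -0.1], 0]
    - [36, [0, 0, -0.3], 0]
    - [36, [0, 0, -1.0], 0]
    - [36, [0, 0, -1.8], 0]
    - [36, [0, 0, -2.4], 0]
    - [36, [0, 0, -2.6], 0]
    - [36, [0, 0, -2.6], 0]
    - [36, [0, 0, -2.6], 0]
    - [36, [0, 0, -2.6], 0]

```text
time: 31.25
position: [465.4, -8.6, 112.0]
ee_rot: [-0.0, 1.0, 0.002, -0.004]
wrist_force: [0.3, -0.4, -0.3]
grip_width: 0.484
```

Run:
```python
from h import *
s=manip.sense();print(s['time'],s['position'],s['ee_rot'].round(4),s['wrist_force'],s['grip_width']*85.4)
go(712,75,130,180)
```

```text
31.25 [465.40639763  -8.61153835 112.00191569] [-2.0e-04  1.0e+00  2.4e-03 -4.0e-03] [ 0.30706537 -0.41867483 -0.26175204] 41.360049776883045
shift [-6.162, 2.09, -0.489] turn 0.004 | psi -179.98 pos [465.4  -8.6 112. ] rows>= 6
```

>>> servo_tool:
  increments:
    - [36, [-0.6, 0.2, -0.3], 0]
    - [36, [-1.4, 0.5, -0.49], 0]
    - [36, [-2.4, 0.8, -0.49], 0]
    - [36, [-3.4, 1.15, -0.49], 0]
    - [36, [-4.4, 1.5, -0.49], 0]
    - [36, [-5.3, 1.8, -0.49], 0]
    - [36, [-5.9, 2.0, -0.49], 0]
    - [36, [-6.16, 2.09, -0.49], 0]
    - [36, [-6.16, 2.09, -0.49], 0]
    - [36, [-6.16, 2.09, -0.49], 0]
    - [36, [-6.16, 2.09, -0.49], 0]
    - [36, [-6.16, 2.09, -0.49], 0]

```text
time: 32.45
position: [711.3, 74.7, 130.3]
ee_rot: [0.0, 1.0, 0.002, -0.004]
wrist_force: [0.0, -0.3, 0.0]
grip_width: 0.489
```

Run:
```python
from h import *
im=save('wrist','w21.png')
s=manip.sense();print(s['time'],s['position'],s['ee_rot'].round(4),s['wrist_force'],s['joint_velocities'].round(3))
cv2.imwrite('pics/w21x.png',cv2.resize(im[20:190,170:340,::-1],None,fx=3.5,fy=3.5,interpolation=2))
cv2.imwrite('pics/w21y.png',cv2.resize(im[180:350,160:350,::-1],None,fx=3.5,fy=3.5,interpolation=2))
```

```text
32.5 [711.41378469  74.68047976 130.45043339] [ 0.      1.      0.0024 -0.0039] [-0.96267286 -0.58594552  0.18458402] [-0.     0.     0.006  0.003  0.    -0.001]
```

View pics/w21x.png

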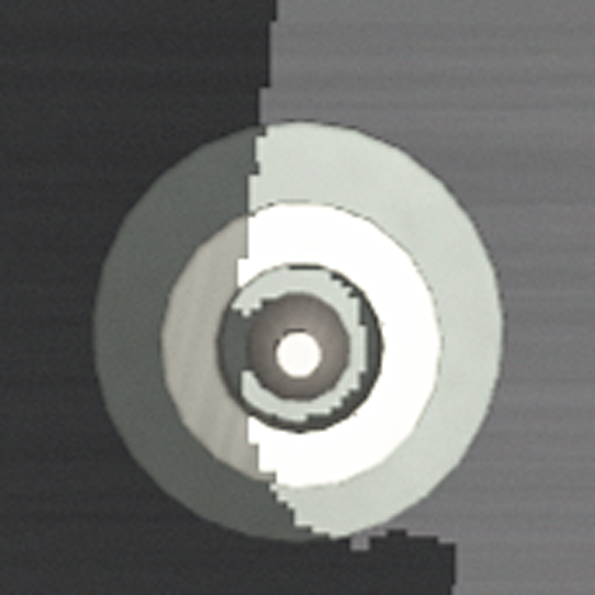

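View pics/w21y.png

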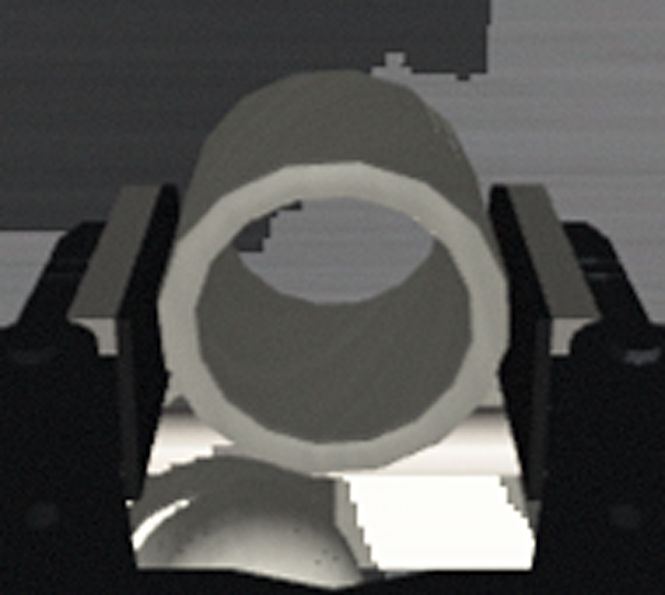

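Run:
```python
from h import *
s=manip.sense();p=s['position']
print('collar');c=circ((161,441,202,488),170,20,3.5,35)
print('sleeve');b=circ((159,508,162,470),160,180,3.5,p[2]+24.9); print(b-p[:2])
b=circ((196,472,193,443),160,180,3.5,p[2]+24.9); print(b-p[:2])
o=(b-p[:2]); t=np.array([656.3,76.3])-o; print(t)
go(*t,75,180);go(*t,47,180)
```

```text
collar
centre [657.01  76.64] dia y 57.2 x 57.3
sleeve
centre [708.8   75.46] dia y 40.3 x 39.9
[-2.61677091  0.78099855]
centre [708.77  75.51] dia y 31.9 x 32.4
[-2.6414243   0.83319959]
[658.9414243   75.46680041]
shift [1.301, 0.013, 1.397] turn -0.0 | psi 180.0 pos [711.4  74.7 130.5] rows>= 2
shift [1.295, 0.01, 2.097] turn -0.0 | psi 180.0 pos [711.4  74.7 130.5] rows>= 2
```

>>> servo_tool:
  increments:
    - [36, [0.5, 0, 0.1], 0]
    - [36, [1.0, 0.01, 0.3], 0]
    - [36, [1.3, 0.015, 0.7], 0]
    - [36, [1.3, 0.015, 1.1], 0]
    - [36, [1.3, 0.015, 1.4], 0]
    - [36, [1.3, 0.015, 1.6], 0]
    - [36, [1.295, 0.013, 1.9], 0]
    - [36, [1.295, 0.013, 2.08], 0]
    - [36, [1.295, 0.013, 2.1], 0]
    - [36, [1.295, 0.013, 2.1], 0]
    - [36, [1.295, 0.013, 2.1], 0]
    - [36, [1.295, 0.013, 2.1], 0]

```text
time: 33.7
position: [659.3, 75.6, 47.4]
ee_rot: [-0.0, 1.0, 0.002, -0.003]
wrist_force: [0.2, 0.6, -0.2]
grip_width: 0.485
```

Run:
```python
from h import *
im=save('wrist','w22.png')
s=manip.sense();print(s['time'],s['position'],s['ee_rot'].round(4),s['wrist_force'],s['joint_velocities'].round(3))
cv2.imwrite('pics/w22z.png',cv2.resize(im[130:345,140:370,::-1],None,fx=2.7,fy=2.7,interpolation=2))
```

```text
33.75 [659.23783535  75.61123909  47.3241127 ] [ 0.      1.      0.0024 -0.0035] [ 0.40739935  0.68470723 -0.51318053] [ 0.001  0.001 -0.003 -0.002 -0.002  0.001]
```

View pics/w22z.png

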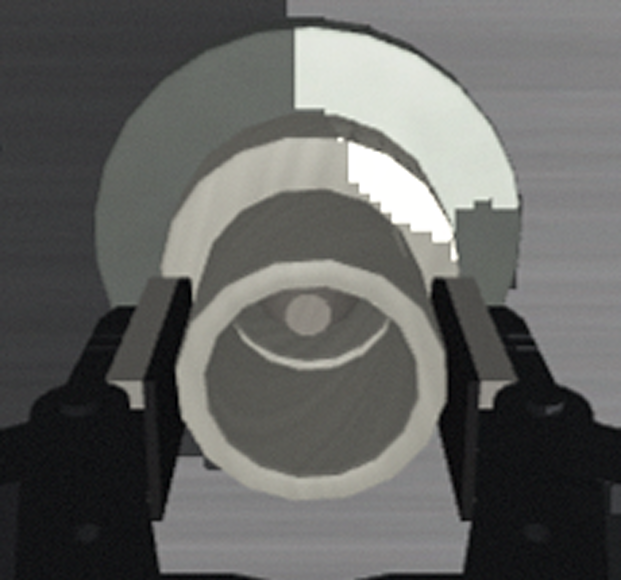

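Run:
```python
from h import *
f=lambda a,b:(140+a/2.7,130+b/2.7)
print('collar back',ray('wrist',*f(310,136),35)+[28.5,0]); print('foot back',ray('wrist',*f(310,188),38.2)+[20.5,0])
print('stub',ray('wrist',*f(308,314),50))
c=circ((175,446,260,500),140,130,2.7,47.3+24.9)
```

```text
collar back [656.4073444  76.3669053]
foot back [657.28950344  76.34627383]
stub [656.00031201  75.9346352 ]
centre [656.83  76.29] dia y 40.6 x 40.4
```

>>> servo_tool:
  increments:
    - [36, [0.013, 0, 0.03], 0]
    - [36, [0.013, 0, 0.06], 0]
    - [36, [0.013, 0, 0.09], 0]
    - [36, [0.013, 0, 0.09], 0]
    - [62, [0.013, 0, 0.07], 0]
    - [62, [0.013, 0, 0.06], 0]
    - [62, [0.013, 0, 0.06], 0]
    - [62, [0.013, 0, -0.4], 0]
    - [62, [0.013, 0, -1.3], 0]
    - [62, [0.013, 0, -2.0], 0]
    - [62, [0.013, 0, -2.3], 0]
    - [62, [0.013, 0, -2.3], 0]
    - [62, [0.013, 0, -2.3], 0]
    - [62, [0.013, 0, -2.3], 0]

```text
time: 35.15
position: [658.6, 75.2, 137.5]
ee_rot: [0.0, 1.0, 0.002, -0.005]
wrist_force: [-1.2, 0.8, 0.3]
grip_width: 0.726
```

Run:
```python
from h import *
im=save('wrist','w23.png')
s=manip.sense();print(s['time'],s['position'],s['ee_rot'].round(4),s['wrist_force'],s['joint_velocities'].round(3))
cv2.imwrite('pics/w23z.png',cv2.resize(im[90:310,140:370,::-1],None,fx=2.7,fy=2.7,interpolation=2))
go(450,-60,240,180)
```

```text
35.2 [658.68481537  75.1552916  137.54618598] [ 0.      1.      0.0024 -0.0049] [ 0.32177151 -0.93518172 -0.01391586] [-0.     0.001  0.008  0.003 -0.001  0.002]
shift [5.242, -3.367, -2.527] turn -0.001 | psi 180.0 pos [658.7  75.2 137.5] rows>= 6
```

View pics/w23z.png

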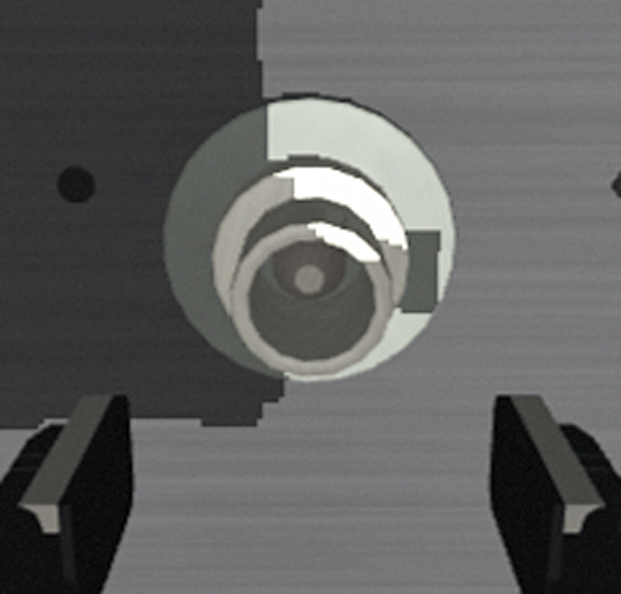

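Run:
```python
from h import *
c=circ((163,456,97,382),140,90,2.7,15);c=circ((230,396,223,376),140,90,2.7,69);c=circ((248,379,239,359),140,90,2.7,69)
f=lambda a,b:(140+a/2.7,90+b/2.7)
print('collar y',(ray('wrist',*f(212,250),35)+ray('wrist',*f(408,250),35))/2,'back',ray('wrist',*f(310,166),35)+[28.5,0],'foot',ray('wrist',*f(310,197),35)+[20.5,0])
```

```text
centre [656.38  76.21] dia y 91.0 x 91.4
centre [656.78  76.88] dia y 41.8 x 40.6
centre [656.45  77.  ] dia y 33.0 x 31.8
collar y [652.3673329   76.26562038] back [656.50591712  76.27517799] foot [657.34550407  76.2667216 ]
```

>>> servo_tool:
  increments:
    - [62, [0.0, 0, -0.9], 0]
    - [62, [0.4, -0.3, -1.7], 0]
    - [62, [1.2, -0.8, -2.4], 0]
    - [62, [2.1, -1.4, -2.5], 0]
    - [62, [3.0, -1.9, -2.5], 0]
    - [62, [4.0, -2.5, -2.5], 0]
    - [62, [4.8, -3.1, -2.5], 0]
    - [62, [5.2, -3.4, -2.5], 0]
    - [62, [5.2, -3.4, -2.5], 0]
    - [62, [5.2, -3.4, -2.5], 0]
    - [62, [5.2, -3.4, -2.5], 0]

```text
time: 36.3
position: [452.3, -61.0, 238.5]
ee_rot: [-0.0, 1.0, 0.003, -0.005]
wrist_force: [-0.1, 0.2, 0.3]
grip_width: 0.722
```

Run:
```python
from h import *
im=save('side','s24.png'); 
cv2.imwrite('pics/s24z.png',cv2.resize(im[80:350,180:350,::-1],None,fx=2.2,fy=2.2,interpolation=2))
im=save('top','t24.png');cv2.imwrite('pics/t24z.png',cv2.resize(im[100:280,90:420,::-1],None,fx=2.4,fy=2.4,interpolation=2))
```

```text
(no output)
```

View pics/s24z.png

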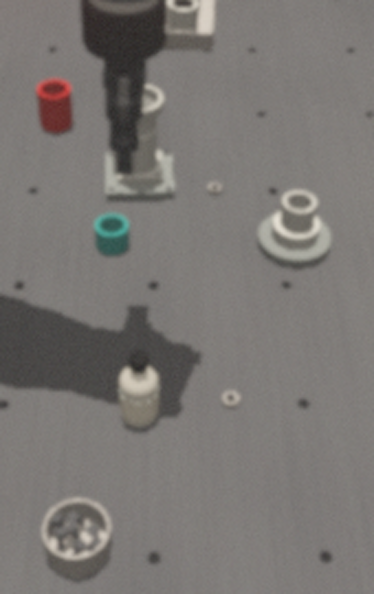

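View pics/t24z.png

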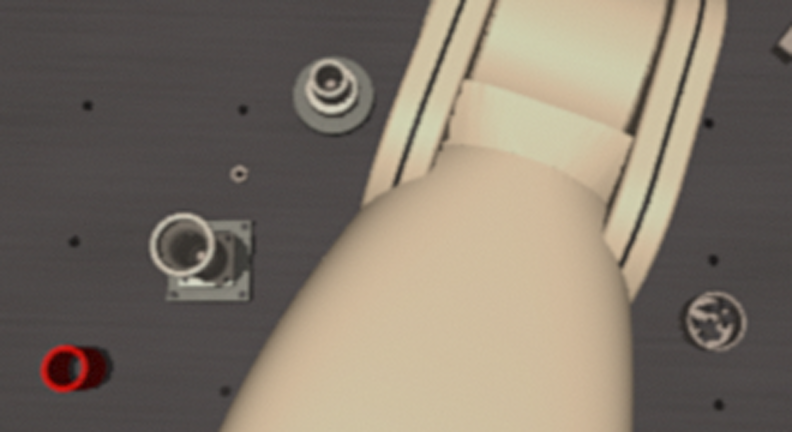

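Run:
```python
from h import *
s=manip.sense();print(s['time'],s['joint_velocities'].round(3)); print(manip.close_job())
```

```text
36.4 [ 0.    -0.003 -0.     0.003 -0.001 -0.   ]
the job is handed in; nothing more can be done
None
```

I stacked all five parts as asked and handed the job in at about 36 s of the 141 s. The square plate has the flange, long sleeve and bellmouth (wide mouth up); the round plate has the collar and short sleeve.

- **Centring:** after each release I checked the part with the wrist camera, and every reading was within about 1 mm of the part or plate below.
    - The flange was about 0.2 mm off the plate and turned to match its sides.
    - The long sleeve and bellmouth were within about 0.8 mm.
    - The collar was within about 0.5 mm.
    - The short sleeve was the least certain. Its rim read about 0.3 mm off in x and 0.6–0.7 mm off in y, and a foot-edge reading suggested 0.8 mm in x. That spread is about the size of the camera bias I saw between viewpoints.
- **Final pictures:** in the last side and top views both stacks stood upright, and I saw no change to the oil bottle (side view; hidden by the arm in the top view), bolt tin or look-alikes. In the side view the arm partly covered the square stack, and in the top view it hid the area between the stacks and the tin.
- **Forces:** the wrist force readings I took stayed under 9 N. The arm finished clear of everything, at rest, with the gripper open.

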